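Draw the battery out of a signal-lamp housing with a hook

ROBOT

A 6-joint arm with a two-finger parallel gripper is mounted at the origin on the work surface. World frame = base frame: x ahead of the robot, y to its left, z up, the work surface at z = 0. Lengths are in mm, angles in rad, forces in N, time in s.
With the tool pointing down it reaches from about 350 to 975 mm from the base axis. Payload 7.1 kg.
Tool frame: the origin (TCP) lies on the centre line of the jaws, within the pads' length; the fingertips stand 8 mm ahead of it and the grasp point (between the pads) lies 11 mm behind it; z points along the fingers, x is the direction in which the jaws open and shut, and the axes are right-handed (so a half turn about z gives the same grasp; the last joint's range is limited). The gripper opens to 88 mm and grips with 3 to 60 N. Pads are 20 mm wide; open, the fingers measure 115 mm over their backs; the gripper's body (75 mm by 178 mm) begins 61 mm behind the grasp point.
Start: joints at [1.151, 0.423, 1.63, -0, 1.089, -0.019], TCP at [243.815, 575.464, 230.675] pointing down, gripper open.
Joint ranges: [-3, 3], [-0.9, 2.11], [0.09, 2.58], [-1.31, 4.45], [0.11, 2.69], [-2.54, 2.54]. Speed limits (rad/s): [2.39, 2.39, 3.01, 3.14, 3.14, 3.14].

INTERFACE

Orientations are given as a rotation vector (axis times angle).
In Python, from workcell import ctrl gives the robot as it stands.
- The arm moves only by the shell command python3 -m handwheel 'ROWS'. ROWS is JSON, a list of rows, each a list of 3 entries, a list of its own where there are three numbers: the turn, a rotation vector about the tool's x, y, z in rad, then the shift along the tool's x, y, z in mm, then the opening, from 0 (shut) to 1 (fully open). In form: [[[ax, ay, az], [tx, ty, tz], jaw], ...]. A call has exactly 10 rows; each row shifts and turns the pose as measured when the row begins, along the tool's axes as they then stand; what a row does not reach is not made up. A row lasts 1/12 s, in which the tool goes at most 41.7 mm and 7.16 degrees, less where a joint would pass 70% of its speed; a pose out of reach is approached as far as the arm can. A call with a gripper value outside its range is refused whole. The fingers move at their own pace and stop on an object; the grip force is fixed at half the most. Time passes only in rows, so rows that do not move let the fingers close, or fill a call up. It gives the time, the measured TCP pose, the force and the opening at its end, in the units of the state.
- ctrl.get_obs(): the state, without advancing time (a new reading comes with each control period).
- ctrl.get_image(name): name is "side" or "top" or "wrist"; returns a dict with "pixels" (384x512x3 uint8, red, green, blue), "camera_matrix" (3x3 intrinsics, pixels), "rvec" (rotation vector, rad) and "tvec" (3), from world to camera coordinates, as OpenCV has them. Camera axes: x right, y down, z forward; pixel columns grow to the right and rows downward; lengths in mm; the calibration is good to about 2 mm. A picture is of the moment at which its call begins. There is no depth.
- ctrl.close_job(): hands the job in, once; it reports no verdict.
Trained networks look in a picture, given as the dict that the camera call returned (one of the last four; its "shot" number tells which), for a name from the list of things; names that differ only in an ending like _2 or _b are one class to them, and where a whole thing is asked for, a point or a joint stands for the part that bears it (a point fixed in the world has none). Each returns a list of dicts, best first, with "score" (0 to 1); they miss things now and then, are a little off and sometimes report something else, mostly with a low value. They report only what shows in the picture. A call takes as long as a camera call. They do not tell look-alikes from the thing itself.
- ctrl.look_for(picture, query): "position" ([x, y, z] in mm, in the coordinates of the camera as it stood for that picture, good to about 4 mm: the middle of the surface that is visible of it).
- ctrl.spot_point(picture, query): "position" ([x, y, z] in mm, in the coordinates of the camera as it stood for that picture, good to about 4 mm: a listed point, or the origin of a listed thing).
The state is a dict: "t": time; "qpos": joint angles; "qvel": joint speeds; "joint_torque": joint torques, N m; "ee_pos": TCP position; "orientation": TCP orientation; "ft_force": force on the tool from outside, world axes, zero at the start; "moment": the same for the moment, N m; "width": finger opening in mm.
Only numpy, scipy, OpenCV 4.12 (cv2) and the standard library are available. Lean on these libraries where they do the work, as an engineer would, in place of code of your own. Each camera call takes 0.05 s, during which the arm holds its last target.

TASK

Take the loose cover off the green lamp housing and lay it flat on the table, handle up. With the hook tool from the stand, catch the red wire loop of the yellow battery, draw the battery up out of the deep well and set it down upright in the grey tray with the hook, without letting it drop or tip over and without touching the battery with the gripper. Then unhook, leave the battery standing in the tray and hang the hook back in the fork of its stand; leave the torch, the tin and the rubber seal where they are.

Things in the scene. Friction and masses are not known exactly. Their poses are not given: they have to be found in the camera images.
- housing: Fixed olive-green block 110 x 110 x 115 mm high; origin at the centre of its underside on the table, z up. A round upright well, 54 mm diameter, opens at the centre of its top; the well's floor is 8 mm above the table. Two steel pins, 6 mm diameter, stand 12 mm above the top at (x, y) = (42, 42) and (-42, -42) mm.
- cover: Loose aluminium plate 104 x 104 x 6 mm, 0.2 kg, lying on the housing's top over the well with the housing's yaw, the pins passing through two 10.5 mm holes; lifts straight up (12 mm clears the pins). Origin at the centre of its underside, z up. A black handle bar stands on it.
- cover_handle (a point): Centre of the cover's handle bar, 26 mm above the cover's underside. The bar is 56 mm long along the cover's x, 16 mm wide along y (grip across it), from 6 to 38 mm above the underside.
- battery: Yellow upright canister on the floor of the well, about 0.25 kg, 46 mm diameter, 40 mm high; origin at the centre of its underside, z up; any yaw. On its lid a fixed red loop of 4 mm round wire in its y-z plane (opening faces along its x): legs at y = -12 and +12 mm, upright to 60 mm above the underside, then closing to a blunt peak (point loop_top).
- loop_top (a point): Wire's centre line at the loop's peak, on the battery's axis, 70 mm above its underside. At the start it lies 37 mm below the mouth of the well.
- hook: Loose hook tool, 0.15 kg, hanging upright in the fork. Origin: centre of the underside of its round collar (44 mm diameter, 5 mm thick), z up. Below, a straight 4.4 mm steel shank on the axis, down to a J: its foot runs along the tool's +x, centre line 80 mm below the origin, to an upturned point at x = 11 mm whose top is 69 mm below the origin; the gap from shank to point is 6.6 mm.
- hook_handle (a point): Centre of the hook tool's square wooden handle, on the axis, 38 mm above its origin. The handle is 18 x 18 mm, sides along the tool's x and y, from 5 to 70 mm above the origin.
- hook_foot (a point): Middle of the hook's foot: 5.5 mm along the tool's +x from its axis, 80 mm below its origin (on the rod's centre line).
- stand: Fixed grey stand on a 100 x 90 x 8 mm base; origin on the table under the middle of the fork, z up. Two level prongs along x, 10 mm wide, 30 mm apart (gap y = -15 to 15 mm), tops 115 mm above the table, from x = -33 to 42 mm; the gap is open at -x, closed at +x by a crossbar on two posts as high as the prongs.
- fork (a point): Middle of the fork, level with the prongs' tops: the hook's origin sits here (at the start within 10 mm along x) when the collar rests on the prongs, shank in the gap. The hook lifts straight up or draws out to -x.
- tray: Fixed shallow grey-blue open tray, 140 (x) x 130 (y) x 20 mm high, walls 5 mm, black rubber floor 5 mm above the table; origin at the centre of its underside, z up.
- tray_floor (a point): Centre of the tray's floor, 5 mm above the table.
- torch: Bystander: standing yellow hand torch with a red signal cone, 47 mm diameter, 178 mm tall; origin at its underside.
- tin: Bystander: olive tin box 114 x 64 x 87 mm with a wire handle; origin at its underside.
- seal: Bystander: black rubber ring lying flat, 72 mm diameter, 10 mm thick; origin at its underside.
Mind the look-alikes: they are no part of the job. What is shaped like the stand but pink is not meant. There is more than one size of the tray; the job needs the smallest.

How it is judged (in metres and radians):
On the way, in this order (a step that is already met when the one before it is completed fails the run):
1. the cover lies flat on the table, handle up, released (height (world z) of cover below 0.006 m and angle between cover's own z axis and vertical below 0.08 rad and linear speed of cover below 0.02 m/s and contact force between the fingers and cover below 0.2 N), for 0.1 s.
2. the battery hangs from the hook, clear above the housing's top (height (world z) of battery above 0.116 m and contact force between hook and battery above 0.5 N and distance between hook_foot and loop_top below 0.02 m), for 0.1 s.
3. the battery stands upright in the tray with the hook still in its loop (set down, not dropped) (z of battery in the frame of tray_floor below 0.005 m and horizontal distance between battery and tray_floor below 0.06 m and angle between battery's own z axis and vertical below 0.12 rad and linear speed of battery below 0.04 m/s and distance between hook_foot and loop_top below 0.03 m), for 0.1 s.
At the end, for the whole second after the job is handed in: Battery upright (0.1 rad) and still on the tray's floor, within 60 mm of its centre; hook still and upright (0.1 rad) in the fork, collar on the prongs (6 mm in height, 30 mm sideways); cover flat and still on the table, handle up (z of battery in the frame of tray_floor below 0.005 m and horizontal distance between battery and tray_floor below 0.06 m and angle between each of battery, hook's own z axis and vertical below 0.1 rad and linear speed of each of battery, hook, cover below 0.02 m/s and horizontal distance between hook and fork below 0.03 m and z of hook in the frame of fork between -0.006 and 0.006 m and height (world z) of cover below 0.006 m and angle between cover's own z axis and vertical below 0.08 rad); the robot touches nothing.
It fails at once if the gripper or arm touches the battery (contact force between any of the arm, the fingers and battery above 0.5 N).
It fails at once if the battery is tipped by more than 0.8 rad (angle between battery's own z axis and vertical above 0.8 rad).
It fails at once if a bystander (torch, tin, seal) is moved by more than 20 mm (distance of any of torch, tin, seal from where it was at the start of the episode above 0.02 m).
It also fails if it takes over 72 s, if anything falls off the work surface, if the arm or the gripper's body presses on something with over 40 N, if the wrist force passes 120 N, or if a joint passes its speed limit or range.

## Working session

There is one attempt and no reset: what is moved stays moved. The work goes in short steps, Python scripts to look and compute and a shell command to move; the robot and the scene stay as the last step left them, time stands still between calls to the robot, and variables do not carry over. Pictures are saved under pics/ and viewed, and the job is handed in when it is done.

```bash
ls; mkdir -p pics
cat > h.py <<'E'
import numpy as np, cv2
from workcell import ctrl
def pic(name,fn):
    p=ctrl.get_image(name); cv2.imwrite('pics/'+fn,p['pixels'][:,:,::-1]); return p
def w(p,c):
    R,_=cv2.Rodrigues(np.array(p['rvec'],float)); return R.T@(np.array(c,float)-np.array(p['tvec'],float).ravel())
def proj(p,X):
    return cv2.projectPoints(np.array(X,float).reshape(-1,3),np.array(p['rvec'],float),np.array(p['tvec'],float),np.array(p['camera_matrix'],float),None)[0].reshape(-1,2)
def ray(p,u,v,z):
    R,_=cv2.Rodrigues(np.array(p['rvec'],float));t=np.array(p['tvec'],float).ravel()
    o=-R.T@t; d=R.T@np.linalg.inv(np.array(p['camera_matrix'],float))@np.array([u,v,1.])
    return o+d*(z-o[2])/d[2]
def obs():
    o=ctrl.get_obs(); print('t',o['t'],'pos',np.round(o['ee_pos'],1),'ori',np.round(o['orientation'],3),'F',np.round(o['ft_force'],1),'w',round(float(o['width']),1)); return o
E
python3 - <<'E'
from h import *
obs()
for n in ['top','side','wrist']:
    p=pic(n,n+'0.png')
    for q in ['housing','cover','cover_handle','hook','hook_handle','hook_foot','stand','fork','tray','tray_floor','torch','tin','seal','loop_top']:
        for r in ctrl.spot_point(p,q)[:4]:
            if r['score']>.2:
                X=w(p,r['position']); print(n,q,round(r['score'],2),np.round(X),np.round(proj(p,X)[0]))
E
```

```text
pics
t 0.0 pos [243.6 575.  229.9] ori [ 2.619e+00  1.734e+00 -2.000e-03] F [-0.5  0.8 -0.3] w 87.9
top housing 0.76 [523. -19.  -2.] [244. 184.]
top cover 0.57 [524. -17. 115.] [242. 178.]
top cover_handle 0.56 [506. 314.   3.] [139. 192.]
top hook 0.5 [510. 314. 113.] [129. 186.]
top hook_handle 0.69 [ 468. -321.    1.] [340. 198.]
top hook_handle 0.54 [511. 317. 151.] [125. 184.]
top hook_handle 0.31 [504. 318. 119.] [127. 188.]
top stand 0.75 [346. 279.  -7.] [151. 242.]
top stand 0.64 [372. 455.  -3.] [ 95. 235.]
top stand 0.59 [506. 316.   2.] [138. 192.]
top fork 0.94 [349. 276. 114.] [142. 241.]
top fork 0.81 [504. 318. 120.] [127. 188.]
top fork 0.76 [368. 450. 117.] [ 82. 236.]
top tray 0.96 [ 166. -302.   -2.] [338. 296.]
top tray 0.78 [ 584. -564.   -2.] [415. 160.]
top tray 0.62 [ 468. -322.    2.] [341. 198.]
top tray_floor 0.85 [ 465. -322.    4.] [341. 199.]
top tray_floor 0.6 [ 582. -572.    7.] [418. 160.]
top tray_floor 0.57 [ 167. -305.    6.] [340. 296.]
top torch 0.76 [ 716. -334.   -2.] [340. 121.]
top tin 0.94 [713. 364.  -1.] [124. 128.]
top tin 0.56 [524. -1
[... 627 characters left out ...]
ide fork 0.78 [369. 452. 116.] [188. 134.]
side fork 0.64 [350. 278. 116.] [193. 153.]
side fork 0.56 [715. 368.   0.] [275. 154.]
side tray 0.96 [ 167. -309.    2.] [180. 293.]
side tray 0.68 [ 473. -322.   -0.] [286. 270.]
side tray 0.56 [ 580. -559.    3.] [362. 318.]
side tray_floor 0.61 [ 468. -326.    4.] [285. 270.]
side tray_floor 0.61 [ 581. -567.    8.] [365. 319.]
side tray_floor 0.59 [ 169. -306.    6.] [180. 291.]
side torch 0.62 [ 722. -333.    4.] [364. 251.]
side tin 0.62 [716. 366.  -0.] [276. 154.]
side seal 0.69 [505. 319.   1.] [231. 167.]
side seal 0.49 [794.  45.   0.] [327. 187.]
wrist stand 0.85 [366. 449.   1.] [210. 278.]
wrist fork 0.73 [367. 451. 115.] [196. 333.]
```

View pics/top0.png

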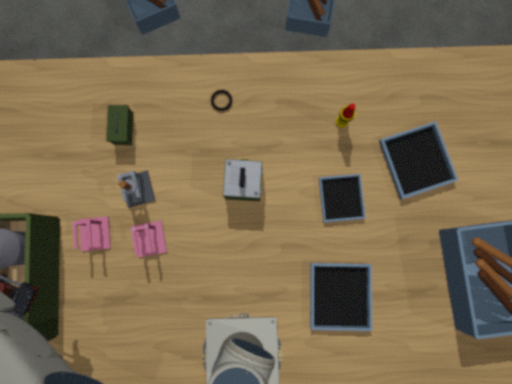

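View pics/side0.png

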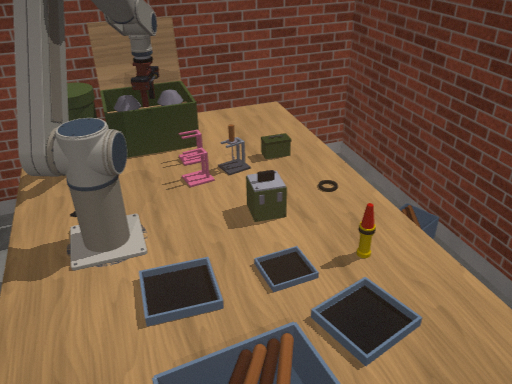

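Run:
```python
import cv2,numpy as np
t=cv2.imread('pics/top0.png'); s=cv2.imread('pics/side0.png')
def c(im,u,v,r=40): return cv2.resize(im[max(0,v-r):v+r,max(0,u-r):u+r],(380,290),interpolation=cv2.INTER_CUBIC)
a=np.hstack([c(t,243,180),c(t,132,188)]);b=np.hstack([c(t,340,198),c(s,232,155)])
cv2.imwrite('pics/crop0.png',np.vstack([a,b]))
```

```text
(no output)
```

View pics/crop0.png

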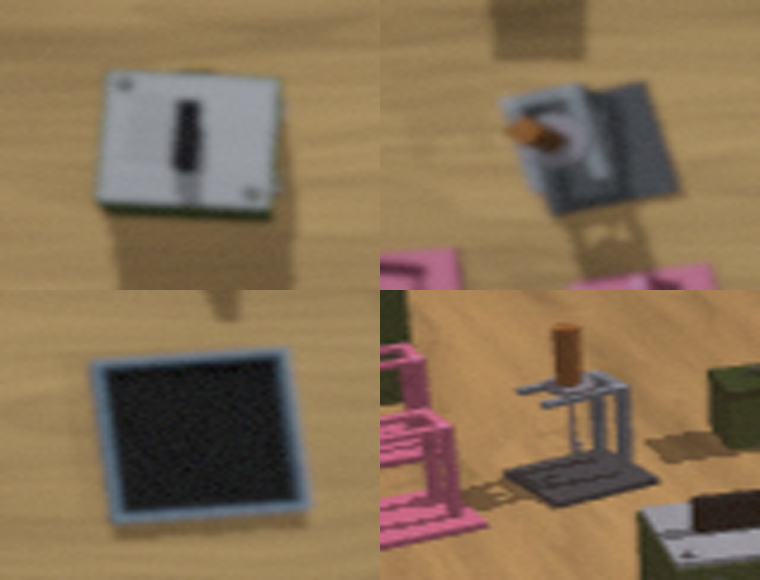

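Run:
```python
from h import *
p=ctrl.get_image('top')
R,_=cv2.Rodrigues(np.array(p['rvec']));print('top cam at',-R.T@np.array(p['tvec']).ravel())
c=np.array([(108,70),(284,78),(272,212),(97,205)])
P=np.array([ray(p,203+x/4.75,140+y/3.625,121) for x,y in c]);print(np.round(P,1),P.mean(0))
print('yaw',[np.degrees(np.arctan2(*(P[a]-P[b])[1::-1])) for a,b in [(0,3),(1,2)]])
p=ctrl.get_image('wrist')
R,_=cv2.Rodrigues(np.array(p['rvec']));C=-R.T@np.array(p['tvec']).ravel()
o=obs(); T,_=cv2.Rodrigues(np.array(o['orientation'],float)); print('tool R',T.round(3))
print('cam in tool',T.T@(C-o['ee_pos']),'cam axes in tool',(T.T@R.T).round(2), p['camera_matrix'])
# tray
p=ctrl.get_image('top')
c=np.array([(92,362),(288,350),(312,508),(112,522)])
P=np.array([ray(p,300+x/4.75,158+(y-290)/3.625,20) for x,y in c]);print('tray',np.round(P,1),P.mean(0))
```

```text
top cam at [ 342.0393707   -59.7057502  1493.24502097]
[[581.2  29.3 121. ]
 [571.7 -79.  121. ]
 [463.4 -68.7 121. ]
 [471.9  38.1 121. ]] [522.06687278 -20.07583704 121.        ]
yaw [np.float64(-4.613613772967007), np.float64(-5.436162504968402)]
t 2.35 pos [243.8 575.5 230.7] ori [-2.619 -1.735 -0.   ] F [0.1 0.9 0.2] w 88.1
tool R [[ 0.39   0.921 -0.   ]
 [ 0.921 -0.39   0.   ]
 [ 0.    -0.    -1.   ]]
cam in tool [  -1.9548104   -64.86200157 -154.95761726] cam axes in tool [[ 1.   -0.   -0.  ]
 [ 0.    0.97  0.24]
 [ 0.   -0.24  0.97]] [[286.67994175   0.         255.0145971 ]
 [  0.         286.67994175 193.0923598 ]
 [  0.           0.           1.        ]]
tray [[ 532.2 -255.7   20. ]
 [ 539.2 -384.7   20. ]
 [ 402.8 -393.6   20. ]
 [ 394.3 -263.1   20. ]] [ 467.10831253 -324.27582649   20.        ]
```

View pics/wrist0.png

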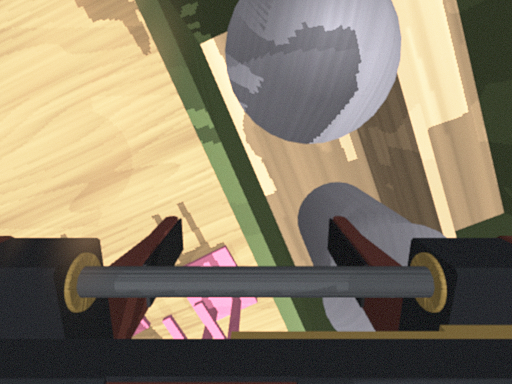

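```bash
python3 -m handwheel '[[[0,0,-0.105],[0,0,-5],1],[[0,0,-0.105],[0,0,-5],1],[[0,0,-0.105],[0,0,-5],1],[[0,0,0],[-34,20,0],1],[[0,0,0],[-34,20,0],1],[[0,0,0],[-34,20,0],1],[[0,0,0],[-34,20,0],1],[[0,0,0],[-34,20,0],1],[[0,0,0],[-34,20,0],1],[[0,0,0],[-34,20,0],1]]'
```

```text
t: 3.23
ee_pos: [368.3, 326.3, 245.8]
orientation: [-2.283, -2.155, -0.008]
ft_force: [0.5, 0.2, -0.3]
width: 87.7
```

```bash
python3 -m handwheel '[[[0,0,0.03],[-33.6,14.4,3],1],[[0,0,0],[-33.6,14.4,4],1],[[0,0,0],[-33.6,14.4,4],1],[[0,0,0],[-33.6,14.4,4],1],[[0,0,0],[-33.6,14.4,4],1],[[0,0,0],[-33.6,14.4,4],1],[[0,0,0],[-33.6,14.4,4],1],[[0,0,0],[-33.6,14.4,4],1],[[0,0,0],[-33.6,14.4,4],1],[[0,0,0],[-33.6,14.4,4],1]]'
python3 - <<'E'
from h import *
p=pic('wrist','w1.png'); obs()
for q in ['cover','cover_handle']:
    for r in ctrl.spot_point(p,q)[:2]:
        X=w(p,r['position']); print(q,round(r['score'],2),np.round(X),np.round(proj(p,X)[0]))
E
```

```text
t: 4.07
ee_pos: [488.6, -38.1, 207.6]
orientation: [2.316, 2.119, 0.023]
ft_force: [1.0, 0.3, 0.6]
width: 87.4
t 4.1167 pos [490.8 -43.  207.3] ori [2.316 2.115 0.023] F [ 1.4 -3.8  0.1] w 87.8
cover 0.79 [525. -18. 115.] [281. 232.]
cover_handle 0.93 [527. -20. 140.] [282. 246.]
```

View pics/w1.png

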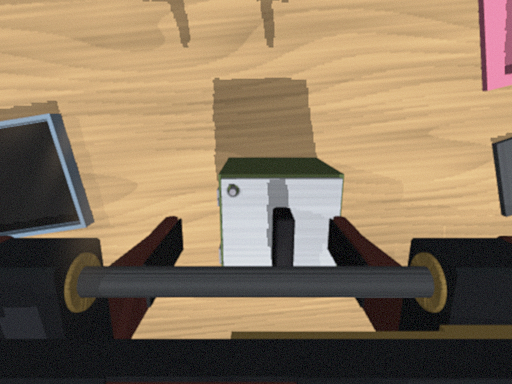

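Run:
```python
from h import *
p=ctrl.get_image('wrist'); o=obs()
T,_=cv2.Rodrigues(np.array(o['orientation'],float)); print(T.round(3))
for u,v,z in [(273,208,153),(293,208,153),(220,178,121),(343,178,121),(232,190,127)]: print(u,v,ray(p,u,v,z).round(1))
```

```text
t 4.2667 pos [488.2 -36.9 207.4] ori [2.32  2.117 0.022] F [ 0.5 -0.4  0.1] w 88.1
[[ 0.091  0.996  0.011]
 [ 0.996 -0.091  0.009]
 [ 0.01   0.01  -1.   ]]
273 208 [488.7 -26.1 153. ]
293 208 [490.1 -10.9 153. ]
220 178 [467.8 -67.6 121. ]
343 178 [477.9  37.3 121. ]
232 190 [477.9 -58.1 127. ]
```

```bash
python3 -m handwheel '[[[0.01,-0.01,0],[7,11,0],1],[[0,0,0],[7,11,0],1],[[0,0,0],[6.5,11,0],1],[[0,0,0],[0,0,0],1],[[0,0,0],[0,0,10],1],[[0,0,0],[0,0,14],1],[[0,0,0],[0,0,14],1],[[0,0,0],[0,0,14],1],[[0,0,0],[0,0,12],1],[[0,0,0],[0,0,0],1]]'; python3 -c "
from h import *
pic('wrist','w2.png');obs()"
```

```text
t: 5.1
ee_pos: [521.8, -9.7, 139.5]
orientation: [-2.307, -2.131, -0.002]
ft_force: [-0.8, -1.4, -0.1]
width: 87.7
t 5.15 pos [522.1  -9.7 140.4] ori [-2.308 -2.132 -0.003] F [-0.4 -0.2 -0.5] w 87.7
```

View pics/w2.png

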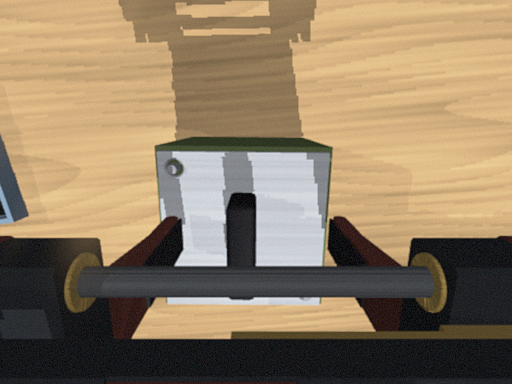

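```bash
python3 -m handwheel '[[[0,0,0.01],[-5,0.5,2],1],[[0,0,0],[-4.5,0.5,2],1],[[0,0,0],[0,0,1],1],[[0,0,0],[0,0,0],0],[[0,0,0],[0,0,0],0],[[0,0,0],[0,0,0],0],[[0,0,0],[0,0,0],0],[[0,0,0],[0,0,0],0],[[0,0,0],[0,0,0],0],[[0,0,0],[0,0,0],0]]'
```

```text
t: 5.98
ee_pos: [523.8, -20.2, 137.9]
orientation: [2.316, 2.117, 0.009]
ft_force: [-0.1, 0.1, -0.2]
width: 44.3
```

```bash
python3 -m handwheel '[[[0,0,0],[0,0,0],0],[[0,0,0],[0,0,0],0],[[0,0,0],[0,0,0],0],[[0,0,0],[0,0,0],0],[[0,0,0],[0,0,0],0],[[0,0,0],[0,0,0],0],[[0,0,0],[0,0,0],0],[[0,0,0],[0,0,0],0],[[0,0,0],[0,0,-8],0],[[0,0,0],[0,0,-8],0]]'
```

```text
t: 6.82
ee_pos: [522.5, -19.7, 153.1]
orientation: [2.318, 2.119, 0.005]
ft_force: [0.2, 0.4, -2.7]
width: 15.6
```

```bash
python3 -m handwheel '[[[0,0,0],[0,0,-8],0],[[0,0,0],[15,0,-5],0],[[0,0,0],[35,0,0],0],[[0,0,0],[38,0,0],0],[[0,0,0],[38,0,0],0],[[0,0,0],[20,0,0],0],[[0,0,0],[0,0,20],0],[[0,0,0],[0,0,30],0],[[0,0,0],[0,0,30],0],[[0,0,0],[0,0,25],0]]'; python3 -c "
from h import *
pic('side','s3.png');obs()"
```

```text
t: 7.65
ee_pos: [546.7, 134.2, 76.4]
orientation: [2.309, 2.108, 0.038]
ft_force: [0.3, -0.1, -1.4]
width: 15.8
t 7.7 pos [544.2 133.5  72.3] ori [2.311 2.11  0.03 ] F [-1.7 -0.7 -5.1] w 15.8
```

View pics/s3.png

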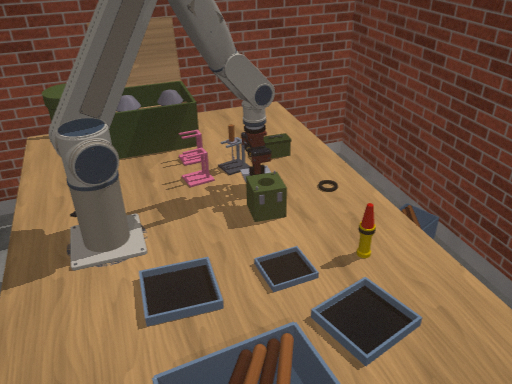

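```bash
python3 -m handwheel '[[[0.01,-0.01,0],[0,0,10],0],[[0,0,0],[0,0,14],0],[[0,0,0],[0,0,10],0],[[0,0,0],[0,0,6],0],[[0,0,0],[0,0,2],0],[[0,0,0],[0,0,1],0],[[0,0,0],[0,0,0],0],[[0,0,0],[0,0,0],0],[[0,0,0],[0,0,0],0],[[0,0,0],[0,0,0],0]]'
```

```text
t: 8.53
ee_pos: [546.6, 133.0, 31.0]
orientation: [2.312, 2.109, 0.011]
ft_force: [-0.2, -0.6, -0.8]
width: 15.8
```

```bash
python3 -m handwheel '[[[0.003,-0.003,0],[0,0,4],0],[[0,0,0],[0,0,3],0],[[0,0,0],[0,0,2],0],[[0,0,0],[0,0,0],0],[[0,0,0],[0,0,0],0],[[0,0,0],[0,0,0],0],[[0,0,0],[0,0,0],1],[[0,0,0],[0,0,0],1],[[0,0,0],[0,0,0],1],[[0,0,0],[0,0,0],1]]'
```

```text
t: 9.37
ee_pos: [548.4, 133.3, 22.8]
orientation: [2.31, 2.108, 0.009]
ft_force: [-0.2, -0.6, -0.2]
width: 38.5
```

```bash
python3 -m handwheel '[[[0,0,0],[0,0,-15],1],[[0,0,0],[0,0,-30],1],[[0,0,0],[0,0,-35],1],[[0,0,0],[-10,0,-35],1],[[0,0,0],[-25,0,-28],1],[[0,0,0],[-30,0,-20],1],[[0,0,0],[-30,0,-10],1],[[0,0,0],[-20,0,0],1],[[0,0,0],[-5,0,0],1],[[0,0,0],[0,0,0],1]]'
python3 - <<'E'
from h import *
p=pic('wrist','w4.png'); obs()
for q in ['battery','loop_top','housing','cover']:
    for r in ctrl.spot_point(p,q)[:3]:
        X=w(p,r['position']); print(q,round(r['score'],2),np.round(X),np.round(proj(p,X)[0]))
a=p['pixels'][:,:,::-1]; np.save('w4.npy',np.array([p['rvec'],p['tvec']]).reshape(2,3))
E
```

```text
t: 10.2
ee_pos: [535.1, 11.1, 204.7]
orientation: [2.305, 2.11, 0.007]
ft_force: [0.2, 0.2, -1.0]
width: 87.6
t 10.25 pos [535.1  11.7 204.4] ori [2.305 2.111 0.007] F [-0.7 -0.6 -0.1] w 87.8
battery 0.64 [526. -20.   8.] [232. 169.]
loop_top 0.65 [524. -22.  79.] [223. 179.]
housing 0.96 [527. -21.  -2.] [232. 168.]
cover 0.9 [548. 135.  -3.] [355. 174.]
```

View pics/w4.png

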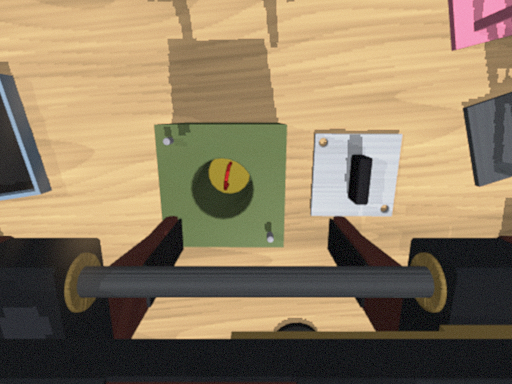

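Run:
```python
from h import *
a=cv2.imread('pics/w4.png')[145:225,180:270]; cv2.imwrite('pics/w4c.png',cv2.resize(a,(720,640),interpolation=cv2.INTER_CUBIC))
rv,tv=np.load('w4.npy'); p=dict(rvec=rv,tvec=tv,camera_matrix=[[286.68,0,255.01],[0,286.68,193.09],[0,0,1]])
hsv=cv2.cvtColor(cv2.imread('pics/w4.png'),cv2.COLOR_BGR2HSV)
m=((hsv[...,0]<12)|(hsv[...,0]>170))&(hsv[...,1]>170)&(hsv[...,2]>60); m[:, :180]=0;m[:,270:]=0;m[:145]=0;m[225:]=0
ys,xs=np.nonzero(m);print(len(xs),xs.min(),xs.max(),ys.min(),ys.max())
for y in range(ys.min(),ys.max()+1): print(y,xs[ys==y])
for yaw in range(-60,70,10):
    c=np.array([524,-21]);s=np.radians(yaw)
    pts=[[c[0]-np.sin(s)*y,c[1]+np.cos(s)*y,z] for y,z in [(-12,68),(0,78),(12,68)]]
    print(yaw,proj(p,pts).round().tolist())
# well mouth rim
m2=cv2.imread('pics/w4.png')
```

```text
92 224 231 162 189
162 [230 231]
163 [229 230 231]
164 [228 229 230]
165 [228 229 230]
166 [227 228 229 230]
167 [227 228 229]
168 [227 228 229]
169 [227 228 229]
170 [226 227 228 229]
171 [226 227 228]
172 [226 227 228]
173 [226 227 228]
174 [225 226 227 228]
175 [225 226 227 228]
176 [225 226 227 228]
177 [225 226 227]
178 [225 226 227]
179 [225 226 227]
180 [224 225 226 227]
181 [224 225 226]
182 [224 225 226]
183 [224 225 226 227]
184 [224 225 226 227 228]
185 [224 225 226 227]
186 [224 225 226 227]
187 [224 225 226]
188 [224 225 226]
189 [225]
-60 [[219.0, 167.0], [225.0, 179.0], [233.0, 186.0]]
-50 [[218.0, 169.0], [225.0, 179.0], [234.0, 185.0]]
-40 [[216.0, 170.0], [225.0, 179.0], [236.0, 183.0]]
-30 [[215.0, 172.0], [225.0, 179.0], [237.0, 182.0]]
-20 [[215.0, 174.0], [225.0, 179.0], [237.0, 180.0]]
-10 [[214.0, 176.0], [225.0, 179.0], [238.0, 178.0]]
0 [[215.0, 178.0], [225.0, 179.0], [238.0, 176.0]]
10 [[215.0, 180.0], [225.0, 179.0], [237.0, 174.0]]
20 [[216.0, 182.0], [225.0, 179.0], [236.0, 172.0]]
30 [[217.0, 183.0], [225.0, 179.0], [235.0, 170.0]]
40 [[218.0, 185.0], [225.0, 179.0], [234.0, 169.0]]
50 [[220.0, 186.0], [225.0, 179.0], [233.0, 167.0]]
60 [[221.0, 187.0], [225.0, 179.0], [231.0, 166.0]]
```

View pics/w4c.png

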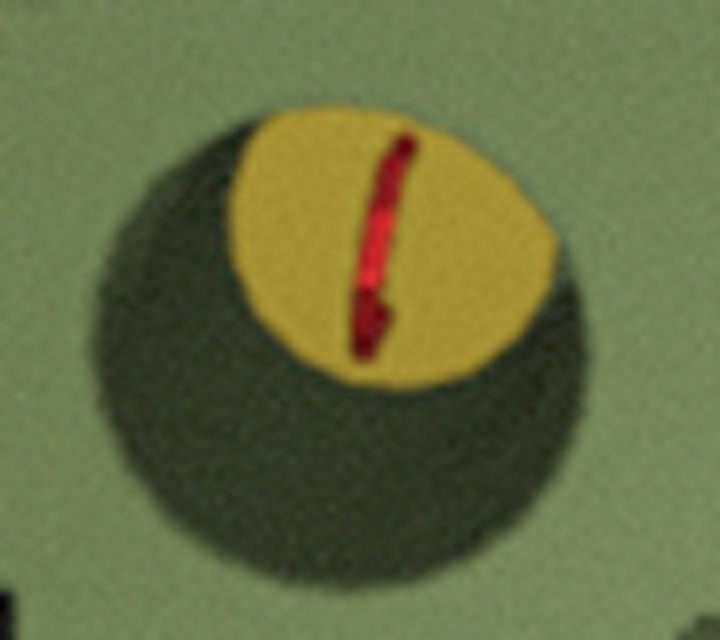

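```bash
cat > fitloop.py <<'E'
from h import *
from scipy.optimize import minimize
from scipy.spatial import cKDTree
def redmask(im,box):
    hsv=cv2.cvtColor(im,cv2.COLOR_BGR2HSV)
    m=((hsv[...,0]<12)|(hsv[...,0]>170))&(hsv[...,1]>150)&(hsv[...,2]>50)
    k=np.zeros_like(m);u0,v0,u1,v1=box;k[v0:v1,u0:u1]=1
    return m&k
def fit(p,m,c0,zb=8,yaws=range(0,180,15)):
    ys,xs=np.nonzero(m);obsp=np.c_[xs,ys].astype(float);tr=cKDTree(obsp)
    prof=[(-12,40),(-12,60),(-4,69.5),(0,70),(4,69.5),(12,60),(12,40)]
    P=[]
    for a,b in zip(prof[:-1],prof[1:]):
        for t in np.linspace(0,1,12): P.append((a[0]+(b[0]-a[0])*t,a[1]+(b[1]-a[1])*t))
    P=np.array(P)
    W=np.array([[0,0]])
    def cost(v):
        s=v[2]; pts=np.c_[v[0]-np.sin(s)*P[:,0],v[1]+np.cos(s)*P[:,0],P[:,1]+zb]
        q=proj(p,pts); d1=tr.query(q)[0]; d2=cKDTree(q).query(obsp)[0]
        return (d1**2).mean()+(d2**2).mean()
    best=[]
    for y in yaws:
        r=minimize(cost,[*c0,np.radians(y)],method='Nelder-Mead',options=dict(xatol=.05,fatol=1e-4)); best.append((r.fun,r.x[0],r.x[1],np.degrees(r.x[2])%180))
    best.sort(); return best[:3]
E
python3 - <<'E'
from fitloop import *
rv,tv=np.load('w4.npy'); p=dict(rvec=rv,tvec=tv,camera_matrix=[[286.68,0,255.01],[0,286.68,193.09],[0,0,1]])
m=redmask(cv2.imread('pics/w4.png'),(185,150,265,220)); print(m.sum())
for b in fit(p,m,(524,-21)): print(np.round(b,2))
# rim circle: threshold dark/yellow vs green
im=cv2.imread('pics/w4.png').astype(int); sub=im[145:225,180:270]
pts=np.array([(180+x/8,145+y/8) for x,y in [(97,340),(585,340),(340,590),(345,103),(160,500),(520,500)]])
print(np.array([ray(p,u,v,115) for u,v in pts]).round(1))
E
```

```text
92
[  0.96 524.09 -20.33  74.42]
[  0.96 524.09 -20.34  74.44]
[  0.96 524.09 -20.33  74.4 ]
[[521.7 -45.7 115. ]
 [526.3   7.6 115. ]
 [552.8 -22.6 115. ]
 [498.2 -15.6 115. ]
 [540.5 -41.3 115. ]
 [544.   -1.3 115. ]]
```

```bash
python3 -m handwheel '[[[0,0,0],[15,-3,-8],1],[[0,0,0],[30,-3,-8],1],[[0,0,0],[35,-3,-8],1],[[0,0,0],[35,-3,-8],1],[[0,0,0],[35,-3,-8],1],[[0,0,0],[35,-3,-5],1],[[0,0,0],[35,-3,0],1],[[0,0,0],[35,0,0],1],[[0,0,0],[18,0,0],1],[[0,0,0],[0,0,0],1]]'
python3 - <<'E'
from h import *
p=pic('wrist','w5.png'); obs()
for q in ['hook','hook_handle','hook_foot','fork','stand']:
    for r in ctrl.spot_point(p,q)[:3]:
        X=w(p,r['position']); print(q,round(r['score'],2),np.round(X),np.round(proj(p,X)[0]))
np.save('w5.npy',np.array([p['rvec'],p['tvec']]).reshape(2,3))
p=pic('side','s5.png');np.save('s5.npy',np.array([p['rvec'],p['tvec']]).reshape(2,3));np.save('Ks.npy',p['camera_matrix'])
for q in ['hook_foot','fork','hook']:
    for r in ctrl.spot_point(p,q)[:3]:
        X=w(p,r['position']); print(q,round(r['score'],2),np.round(X),np.round(proj(p,X)[0]))
E
```

```text
t: 11.28
ee_pos: [530.9, 309.3, 241.5]
orientation: [2.299, 2.129, -0.006]
ft_force: [-0.2, 0.1, -0.8]
width: 88.0
t 11.3333 pos [530.6 308.  241.2] ori [ 2.299  2.129 -0.008] F [-0.8 -0.4 -0.5] w 87.8
hook 0.79 [514. 316. 115.] [263. 172.]
hook_handle 0.61 [514. 313. 153.] [262. 180.]
stand 0.82 [502. 316.   3.] [262. 149.]
stand 0.62 [346. 278.   3.] [222.  24.]
stand 0.57 [365. 449.  -1.] [360.  29.]
hook_foot 0.47 [795.  50.  -0.] [327. 186.]
fork 0.82 [366. 449. 117.] [187. 134.]
fork 0.81 [348. 279. 116.] [193. 152.]
fork 0.69 [508. 318. 112.] [231. 142.]
hook 0.5 [510. 321. 116.] [231. 141.]
```

View pics/w5.png

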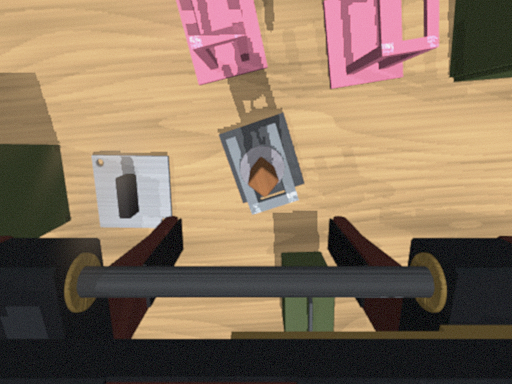

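Run:
```python
from h import *
a=cv2.imread('pics/w5.png')[100:225,200:325]; b=cv2.imread('pics/s5.png')[115:180,205:270]
a=cv2.resize(a,(600,600),interpolation=cv2.INTER_CUBIC);b=cv2.resize(b,(600,600),interpolation=cv2.INTER_CUBIC)
cv2.imwrite('pics/w5c.png',a);cv2.imwrite('pics/s5c.png',b)
```

```text
(no output)
```

View pics/w5c.png

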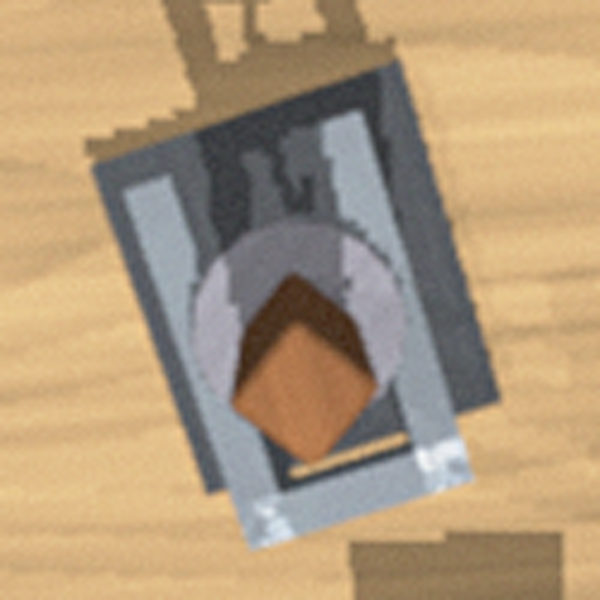

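View pics/s5c.png

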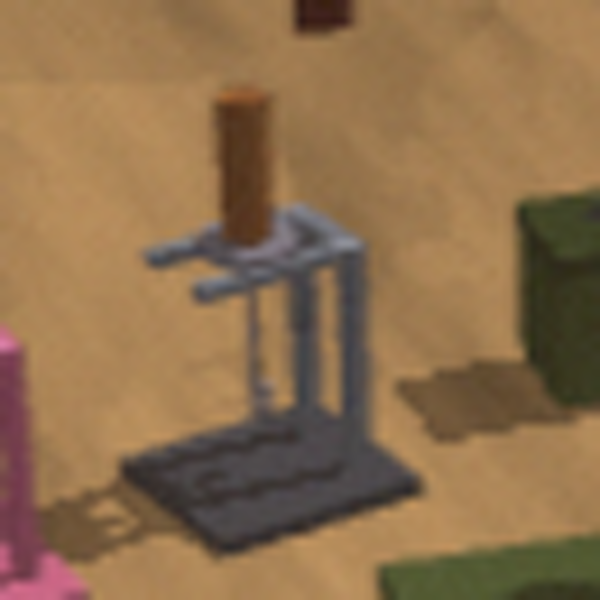

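Run:
```python
from h import *
K=[[286.68,0,255.01],[0,286.68,193.09],[0,0,1]]
rv,tv=np.load('w5.npy'); p=dict(rvec=rv,tvec=tv,camera_matrix=K)
f=lambda x,y,z: ray(p,200+x/4.8,100+y/4.8,z)
c=np.array([f(x,y,185) for x,y in [(297,320),(376,383),(312,463),(232,403)]]);print(c.round(1),c.mean(0))
for a,b in [(0,1),(3,2),(0,3),(1,2)]: d=c[b]-c[a];print(np.linalg.norm(d),np.degrees(np.arctan2(d[1],d[0])))
# collar circle at z=120
col=np.array([f(x,y,120) for x,y in [(192,320),(406,320),(300,220)]]);print('collar',col.round(1))
# prongs: outer edges; left prong outer (125,195)->(250,545) ; right outer (365,115)->(470,480)
for q in [((125,193),(252,548)),((362,113),(470,480)),((252,548),(470,480))]:
    a,b=[f(*k,115) for k in q];d=b-a;print(a.round(1),b.round(1),np.degrees(np.arctan2(d[1],d[0])))
rv,tv=np.load('s5.npy'); s=dict(rvec=rv,tvec=tv,camera_matrix=np.load('Ks.npy'))
o=np.array([511,316.5,115])
base=(c.mean(0))
for y in [0]:
  d=c[1]-c[0];y0=np.arctan2(d[1],d[0])
  for k in range(4):
    t=y0+k*np.pi/2;e=np.array([np.cos(t),np.sin(t),0])
    pts=np.array([o,o-[0,0,80],o-[0,0,80]+11*e,o-[0,0,69]+11*e]); q=proj(s,pts)
    print(np.degrees(t),((q-[205,115])*600/65).round().tolist())
```

```text
[[498.1 314.4 185. ]
 [509.  326.  185. ]
 [521.1 315.2 185. ]
 [510.5 303.3 185. ]] [509.67561689 314.71854878 185.        ]
15.879656123227521 46.971655160962975
15.947670627183557 48.043824574391394
16.6021652721428 -42.01780875517841
16.30510473772176 -41.770160183934436
collar [[506.7 293.4 120. ]
 [510.  336.6 120. ]
 [488.4 316.6 120. ]]
[480.8 281.9 115. ] [557.6 301.5 115. ] 14.298910136288473
[468.8 330.4 115. ] [545.9 348.7 115. ] 13.332285457658024
[557.6 301.5 115. ] [545.9 348.7 115. ] 103.87097346290673
46.971655160962975 [[245.0, 246.0], [253.0, 414.0], [264.0, 403.0], [263.0, 381.0]]
136.97165516096297 [[245.0, 246.0], [253.0, 414.0], [230.0, 410.0], [229.0, 387.0]]
226.97165516096297 [[245.0, 246.0], [253.0, 414.0], [242.0, 425.0], [241.0, 403.0]]
316.971655160963 [[245.0, 246.0], [253.0, 414.0], [276.0, 419.0], [275.0, 396.0]]
```

```bash
python3 -m handwheel '[[[0,0,0.111],[3,-10,0],1],[[0,0,0.111],[3,-11,0],1],[[0,0,0.111],[0,0,0],1],[[0,0,0.111],[0,0,5],1],[[0,0,0.111],[0,0,10],1],[[0,0,0.11],[0,0,10],1],[[0,0,0],[0,0,5],1],[[0,0,0],[0,0,3],1],[[0,0,0],[0,0,0],1],[[0,0,0],[0,0,0],1]]'
python3 - <<'E'
from h import *
p=pic('wrist','w6.png'); o=obs();T,_=cv2.Rodrigues(np.array(o['orientation'],float));print(T.round(3), np.degrees(np.arctan2(T[1,0],T[0,0])))
np.save('w6.npy',np.array([p['rvec'],p['tvec']]).reshape(2,3))
for X in [(510,315.5,185),(510,315.5,120)]: print(proj(p,X))
E
```

```text
t: 12.62
ee_pos: [513.6, 308.4, 210.4]
orientation: [2.889, 1.209, 0.004]
ft_force: [-0.1, -0.1, 0.8]
width: 87.7
t 12.6667 pos [513.6 308.4 210.5] ori [2.889 1.209 0.004] F [-0.9  0.2 -0.8] w 87.4
[[ 0.702  0.712  0.006]
 [ 0.712 -0.702 -0.008]
 [-0.001  0.01  -1.   ]] 45.42333065398877
[[261.54746844 210.25764791]]
[[260.01323061 187.37314121]]
```

View pics/w6.png

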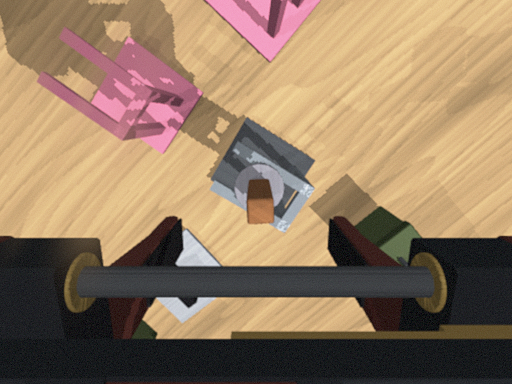

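```bash
python3 -m handwheel '[[[0.01,0,-0.03],[1.5,-4,0],1],[[0,0,0],[1,-3.5,0],1],[[0,0,0],[0,0,5],1],[[0,0,0],[0,0,12],1],[[0,0,0],[0,0,14],1],[[0,0,0],[0,0,14],1],[[0,0,0],[0,0,12],1],[[0,0,0],[0,0,6],1],[[0,0,0],[0,0,1],1],[[0,0,0],[0,0,0],1]]'
python3 - <<'E'
from h import *
p=pic('wrist','w7.png'); obs()
E
```

```text
t: 13.5
ee_pos: [510.4, 315.8, 142.0]
orientation: [2.876, 1.261, 0.003]
ft_force: [0.3, -0.2, -0.0]
width: 88.1
t 13.55 pos [510.5 315.8 142.3] ori [2.876 1.261 0.004] F [-0.7  0.8 -0.5] w 88.2
```

View pics/w7.png

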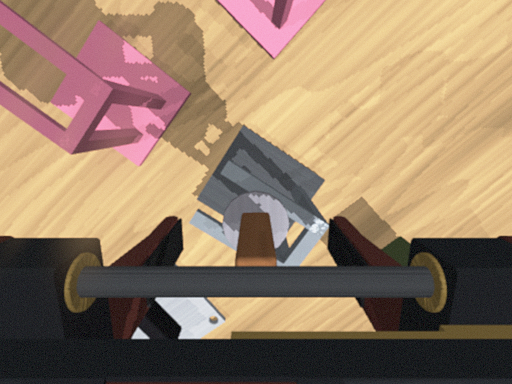

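```bash
python3 -m handwheel '[[[0,0,0],[0,0,0],0],[[0,0,0],[0,0,0],0],[[0,0,0],[0,0,0],0],[[0,0,0],[0,0,0],0],[[0,0,0],[0,0,0],0],[[0,0,0],[0,0,0],0],[[0,0,0],[0,0,0],0],[[0,0,0],[0,0,0],0],[[0,0,0],[0,0,0],0],[[0,0,0],[0,0,0],0]]';python3 -m handwheel '[[[0,0,0],[0,0,0],0],[[0,0,0],[0,0,0],0],[[0,0,0],[0,0,0],0],[[0,0,0],[0,0,0],0],[[0,0,0],[0,0,0],0],[[0,0,0],[0,0,0],0],[[0,0,0],[0,0,0],0],[[0,0,0],[0,0,-10],0],[[0,0,0],[0,0,-20],0],[[0,0,0],[0,0,-30],0]]'; python3 -c "
from h import *
pic('wrist','w8.png'); obs()"
```

```text
t: 14.38
ee_pos: [512.3, 316.8, 145.6]
orientation: [2.876, 1.261, 0.013]
ft_force: [-0.0, 0.6, -0.2]
width: 24.7
t: 15.22
ee_pos: [507.7, 314.2, 201.2]
orientation: [2.875, 1.26, -0.01]
ft_force: [0.3, 0.9, -0.8]
width: 17.9
t 15.2667 pos [510.9 316.1 208.4] ori [2.876 1.261 0.006] F [2.7 1.5 3.3] w 17.9
```

View pics/w8.png

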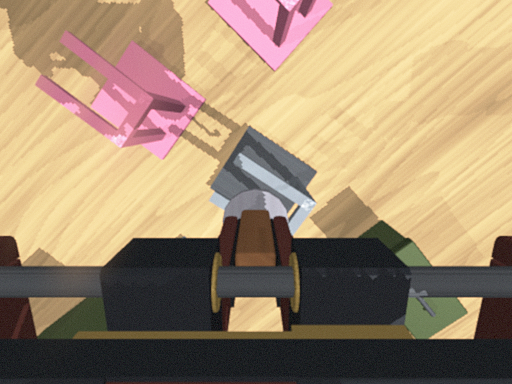

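```bash
python3 -m handwheel '[[[0,0,0],[0,0,-15],0],[[0,0,0],[0,0,-20],0],[[0,0,0],[0,0,-15],0],[[0,0,0],[0,0,-5],0],[[0,0,0],[0,0,0],0],[[0,0,0],[0,0,0],0],[[0,0,0],[0,0,0],0],[[0,0,0],[0,0,0],0],[[0,0,0],[0,0,0],0],[[0,0,0],[0,0,0],0]]'
python3 - <<'E'
from h import *
p=pic('side','s9.png'); o=obs(); a=cv2.imread('pics/s9.png')[85:165,195:275]
cv2.imwrite('pics/s9c.png',cv2.resize(a,(600,600),interpolation=cv2.INTER_CUBIC))
np.save('s9.npy',np.array([p['rvec'],p['tvec']]).reshape(2,3))
for q in ['hook','hook_foot']:
    for r in ctrl.spot_point(p,q)[:2]:
        X=w(p,r['position']); print(q,round(r['score'],2),np.round(X),np.round(proj(p,X)[0]))
O=np.array(o['ee_pos'])-[0,0,31]
for k in range(4):
    t=np.radians(47.3+90*k);e=np.array([np.cos(t),np.sin(t),0])
    pts=np.array([O,O-[0,0,80],O-[0,0,80]+11*e,O-[0,0,69]+11*e]);print(47+90*k,((proj(p,pts)-[195,85])*7.5).round().tolist())
E
```

```text
t: 16.1
ee_pos: [510.0, 315.8, 268.0]
orientation: [2.876, 1.261, 0.009]
ft_force: [0.1, -0.7, -1.4]
width: 17.8
t 16.15 pos [509.9 315.8 267.9] ori [2.876 1.261 0.008] F [ 0.   0.3 -1.9] w 18.0
hook 0.55 [508. 323. 242.] [229. 110.]
hook_foot 0.7 [ 471. -324.    2.] [286. 270.]
hook_foot 0.56 [517. 320. 159.] [232. 131.]
47 [[262.0, 204.0], [269.0, 351.0], [278.0, 343.0], [277.0, 323.0]]
137 [[262.0, 204.0], [269.0, 351.0], [250.0, 348.0], [249.0, 328.0]]
227 [[262.0, 204.0], [269.0, 351.0], [260.0, 360.0], [259.0, 340.0]]
317 [[262.0, 204.0], [269.0, 351.0], [288.0, 354.0], [287.0, 335.0]]
```

View pics/s9c.png

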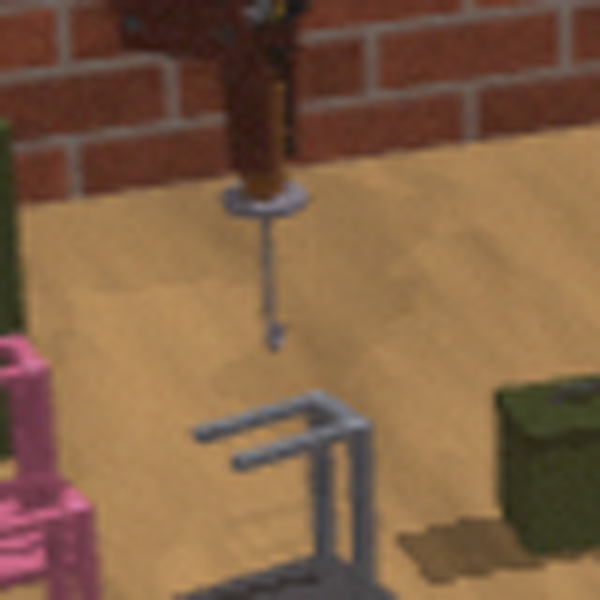

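```bash
python3 -m handwheel '[[[0,0,-0.118],[0,0,0],0],[[0,0,-0.118],[0,0,0],0],[[0,0,-0.118],[0,0,0],0],[[0,0,-0.118],[0,0,0],0],[[0,0,0],[-15,5,0],0],[[0,0,0],[-30,9,0],0],[[0,0,0],[-34,10.5,0],0],[[0,0,0],[-34,10.5,0],0],[[0,0,0],[-34,10.5,0],0],[[0,0,0],[-34,10.5,0],0]]'; python3 -c "
from h import *
o=obs();T,_=cv2.Rodrigues(np.array(o['orientation'],float));print(T.round(3), np.degrees(np.arctan2(T[1,0],T[0,0])))"
```

```text
t: 17.08
ee_pos: [520.4, 127.0, 266.4]
orientation: [2.468, 1.941, 0.012]
ft_force: [-0.1, 1.2, -1.3]
width: 17.9
t 17.0833 pos [520.4 127.  266.4] ori [2.468 1.941 0.012] F [-0.1  1.2 -1.3] w 17.9
[[ 0.236  0.972  0.007]
 [ 0.972 -0.236  0.004]
 [ 0.005  0.006 -1.   ]] 76.3751709351761
```

```bash
python3 -m handwheel '[[[0,0,0.03],[-33,18,0],0],[[0,0,0],[-33,18,0],0],[[0,0,0],[-33,18,0],0],[[0,0,0],[-28,18,0],0],[[0,0,0],[-15,10,0],0],[[0,0,0],[-5,2,0],0],[[0,0,0],[0,0,0],0],[[0,0,0],[0,0,0],0],[[0,0,0],[0,0,0],0],[[0,0,0],[0,0,0],0]]'
python3 - <<'E'
from fitloop import *
p=pic('wrist','w10.png'); np.save('w10.npy',np.array([p['rvec'],p['tvec']]).reshape(2,3))
s=pic('side','s10.png');o=obs();T,_=cv2.Rodrigues(np.array(o['orientation'],float));print(T.round(3), np.degrees(np.arctan2(T[1,0],T[0,0])))
print(proj(p,(524,-20.5,78)))
O=np.array(o['ee_pos'])-[0,0,31]
u,v=proj(s,O-[0,0,40])[0].round().astype(int);print(u,v)
cv2.imwrite('pics/s10c.png',cv2.resize(cv2.imread('pics/s10.png')[v-30:v+30,u-30:u+30],(600,600),interpolation=cv2.INTER_CUBIC))
for k in range(4):
    t=np.radians(74.4+90*k);e=np.array([np.cos(t),np.sin(t),0])
    pts=np.array([O,O-[0,0,80],O-[0,0,80]+11*e,O-[0,0,69]+11*e]);print(74+90*k,((proj(s,pts)-[u-30,v-30])*10).round().tolist())
E
```

```text
t: 17.92
ee_pos: [563.2, -49.2, 266.2]
orientation: [2.503, 1.895, 0.012]
ft_force: [0.2, -0.7, -1.0]
width: 18.0
t 18.0167 pos [563.3 -49.2 266.3] ori [2.502 1.896 0.012] F [ 0.7  0.7 -1.6] w 17.9
[[ 0.271  0.963  0.007]
 [ 0.963 -0.271  0.003]
 [ 0.005  0.006 -1.   ]] 74.29399115975848
[[270.40613896 138.05313386]]
280 162
74 [[301.0, 189.0], [298.0, 412.0], [294.0, 395.0], [295.0, 366.0]]
164 [[301.0, 189.0], [298.0, 412.0], [264.0, 413.0], [264.0, 384.0]]
254 [[301.0, 189.0], [298.0, 412.0], [302.0, 429.0], [303.0, 399.0]]
344 [[301.0, 189.0], [298.0, 412.0], [332.0, 410.0], [333.0, 380.0]]
```

View pics/w10.png

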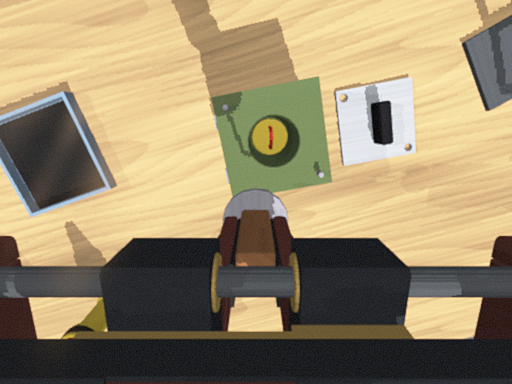

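View pics/s10c.png

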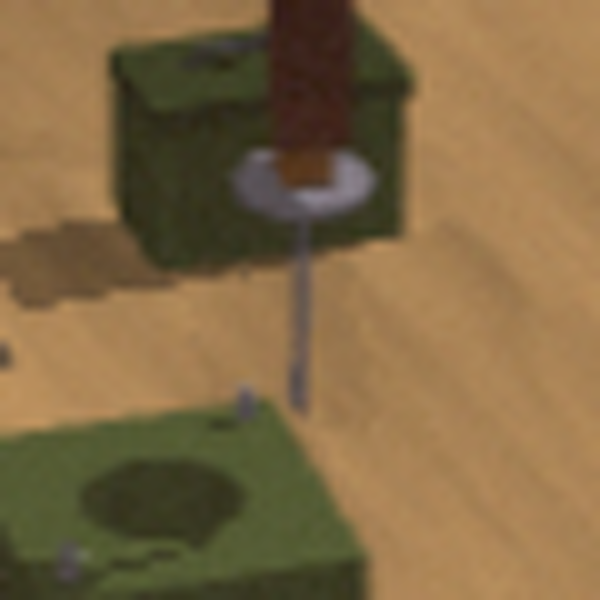

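Run:
```python
from fitloop import *
rv,tv=np.load('w10.npy'); p=dict(rvec=rv,tvec=tv,camera_matrix=[[286.68,0,255.01],[0,286.68,193.09],[0,0,1]])
im=cv2.imread('pics/w10.png')
m=redmask(im,(250,115,290,160)); print(m.sum())
for b in fit(p,m,(524,-21)): print(np.round(b,2))
cv2.imwrite('pics/w10c.png',cv2.resize(im[95:180,225:310],(600,600),interpolation=cv2.INTER_CUBIC))
```

```text
58
[  0.67 524.01 -19.86  73.94]
[  0.67 524.   -19.87  73.97]
[  0.67 524.01 -19.87  73.95]
```

View pics/w10c.png

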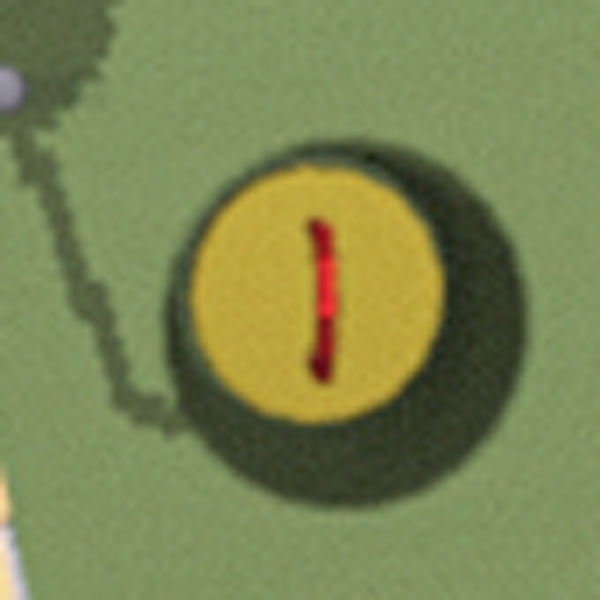

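```bash
python3 -m handwheel '[[[0.006,-0.005,0],[-0.5,-8,0],0],[[0,0,0],[-1,-14,0],0],[[0,0,0],[0,-14,4],0],[[0,0,0],[0,-7,6],0],[[0,0,0],[0,-2,6],0],[[0,0,0],[0,0,6],0],[[0,0,0],[0,0,4],0],[[0,0,0],[0,0,2],0],[[0,0,0],[0,0,0],0],[[0,0,0],[0,0,0],0]]'
cat > rel.py <<'E'
from h import *
o=obs();T,_=cv2.Rodrigues(np.array(o['orientation'],float));h=np.arctan2(T[1,0],T[0,0]);print('z',T[:,2].round(3),'heading',np.degrees(h).round(2))
import sys
L=np.array([float(sys.argv[1]),float(sys.argv[2])]) if len(sys.argv)>2 else np.array([524,-20])
d=np.array(o['ee_pos'])[:2]-L
print('rel to loop, in tool x,y:',d@T[:2,0],d@T[:2,1])
E
python3 rel.py
```

```text
t: 18.85
ee_pos: [517.0, -34.1, 235.8]
orientation: [2.498, 1.905, -0.002]
ft_force: [-0.8, -0.1, -1.9]
width: 17.5
t 18.85 pos [517.  -34.1 235.8] ori [ 2.498e+00  1.905e+00 -2.000e-03] F [-0.8 -0.1 -1.9] w 17.5
z [-0.001 -0.001 -1.   ] heading 74.64
rel to loop, in tool x,y: -15.461840796230925 -3.037482555051726
```

```bash
python3 -m handwheel '[[[0,0,0],[-2,1.5,0],0],[[0,0,0],[-1.5,1.5,0],0],[[0,0,0],[0,0,0],0],[[0,0,0],[0,0,0],0],[[0,0,0],[0,0,3],0],[[0,0,0],[0,0,5],0],[[0,0,0],[0,0,5],0],[[0,0,0],[0,0,3],0],[[0,0,0],[0,0,0],0],[[0,0,0],[0,0,0],0]]'; python3 rel.py
```

```text
t: 19.68
ee_pos: [520.4, -39.4, 218.3]
orientation: [2.499, 1.903, -0.001]
ft_force: [-0.3, -0.6, -1.7]
width: 17.8
t 19.6833 pos [520.4 -39.4 218.3] ori [ 2.499e+00  1.903e+00 -1.000e-03] F [-0.3 -0.6 -1.7] w 17.8
z [ 0.    -0.001 -1.   ] heading 74.58
rel to loop, in tool x,y: -19.66112361840477 1.6996709381788933
```

```bash
python3 -m handwheel '[[[0,0,0],[0,-1,3],0],[[0,0,0],[0,-0.5,5],0],[[0,0,0],[0,0,6],0],[[0,0,0],[0,0,6],0],[[0,0,0],[0,0,5],0],[[0,0,0],[0,0,3],0],[[0,0,0],[0,0,1],0],[[0,0,0],[0,0,0],0],[[0,0,0],[0,0,0],0],[[0,0,0],[0,0,0],0]]'; python3 rel.py
```

```text
t: 20.52
ee_pos: [518.5, -38.8, 185.6]
orientation: [2.499, 1.904, -0.002]
ft_force: [0.2, 0.4, -1.9]
width: 17.9
t 20.5167 pos [518.5 -38.8 185.6] ori [ 2.499e+00  1.904e+00 -2.000e-03] F [ 0.2  0.4 -1.9] w 17.9
z [-0.001 -0.001 -1.   ] heading 74.6
rel to loop, in tool x,y: -19.629042545981957 -0.28103509847805996
```

```bash
python3 -m handwheel '[[[0,0,0],[0,0,4],0],[[0,0,0],[0,0,5],0],[[0,0,0],[0,0,5],0],[[0,0,0],[0,0,3],0],[[0,0,0],[0,0,1],0],[[0,0,0],[0,0,0],0],[[0,0,0],[0,0,0],0],[[0,0,0],[0,0,0],0],[[0,0,0],[0,0,0],0],[[0,0,0],[0,0,0],0]]'; python3 rel.py
```

```text
t: 21.35
ee_pos: [519.0, -38.9, 166.2]
orientation: [2.498, 1.903, -0.001]
ft_force: [0.1, -0.4, -1.8]
width: 18.1
t 21.35 pos [519.  -38.9 166.2] ori [ 2.498e+00  1.903e+00 -1.000e-03] F [ 0.1 -0.4 -1.8] w 18.1
z [ 0.    -0.001 -1.   ] heading 74.59
rel to loop, in tool x,y: -19.579390683693806 0.23535154368745537
```

```bash
python3 -m handwheel '[[[0,0,0],[2,0,0],0],[[0,0,0],[3,0,0],0],[[0,0,0],[3,0,0],0],[[0,0,0],[3,0,0],0],[[0,0,0],[2,0,0],0],[[0,0,0],[1,0,0],0],[[0,0,0],[0,0,0],0],[[0,0,0],[0,0,0],0],[[0,0,0],[0,0,0],0],[[0,0,0],[0,0,0],0]]'; python3 rel.py; python3 -c "
from h import *
pic('wrist','w11.png');s=pic('side','s11.png')
cv2.imwrite('pics/s11c.png',cv2.resize(cv2.imread('pics/s11.png')[140:220,220:310],(700,620),interpolation=cv2.INTER_CUBIC))"
```

```text
t: 22.18
ee_pos: [523.6, -23.5, 166.7]
orientation: [2.497, 1.903, 0.001]
ft_force: [-0.1, -0.6, -1.5]
width: 18.1
t 22.1833 pos [523.6 -23.5 166.7] ori [2.497e+00 1.903e+00 1.000e-03] F [-0.1 -0.6 -1.5] w 18.1
z [ 0.001 -0.001 -1.   ] heading 74.63
rel to loop, in tool x,y: -3.5303110177628128 0.537147646590521
```

View pics/w11.png

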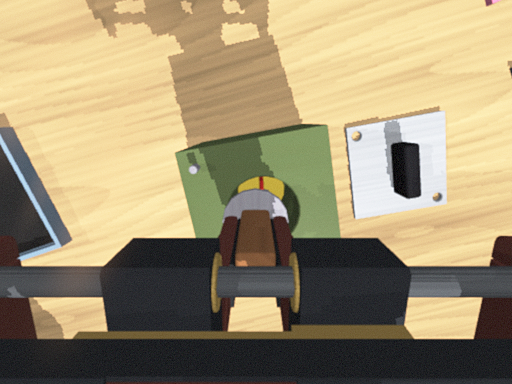

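```bash
python3 -m handwheel '[[[0,0,0],[-1,0,-2],0],[[0,0,0],[0,0,-4],0],[[0,0,0],[0,0,-4],0],[[0,0,0],[0,0,-4],0],[[0,0,0],[0,0,-4],0],[[0,0,0],[0,0,-4],0],[[0,0,0],[0,0,-4],0],[[0,0,0],[0,0,-3],0],[[0,0,0],[0,0,0],0],[[0,0,0],[0,0,0],0]]'; python3 rel.py; python3 -c "
from h import *
pic('wrist','w12.png')"
```

```text
t: 23.12
ee_pos: [522.5, -24.9, 198.8]
orientation: [2.498, 1.903, -0.001]
ft_force: [-0.7, 0.1, -4.7]
width: 18.1
t 23.1167 pos [522.5 -24.9 198.8] ori [ 2.498e+00  1.903e+00 -1.000e-03] F [-0.7  0.1 -4.7] w 18.1
z [ 0.    -0.001 -1.   ] heading 74.59
rel to loop, in tool x,y: -5.138120042136846 -0.1251232847030624
```

View pics/w12.png

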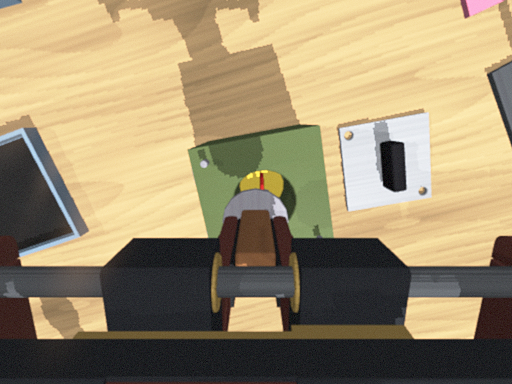

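```bash
python3 -m handwheel '[[[0,0,0],[0,0,-4],0],[[0,0,0],[0,0,-7],0],[[0,0,0],[0,0,-8],0],[[0,0,0],[0,0,-8],0],[[0,0,0],[0,0,-8],0],[[0,0,0],[0,0,-8],0],[[0,0,0],[0,0,-8],0],[[0,0,0],[0,0,-8],0],[[0,0,0],[0,0,-4],0],[[0,0,0],[0,0,0],0]]'; python3 rel.py
```

```text
t: 24.0
ee_pos: [522.6, -24.8, 269.3]
orientation: [2.498, 1.903, 0.0]
ft_force: [0.1, -0.4, -3.9]
width: 18.0
t 24.0 pos [522.6 -24.8 269.3] ori [2.498 1.903 0.   ] F [ 0.1 -0.4 -3.9] w 18.0
z [ 0.001 -0.001 -1.   ] heading 74.6
rel to loop, in tool x,y: -5.020654436459559 -0.0964562350199267
```

```bash
python3 -m handwheel '[[[0,0,0],[0,0,-4],0],[[0,0,0],[0,0,-7],0],[[0,0,0],[0,0,-8],0],[[0,0,0],[0,0,-8],0],[[0,0,0],[0,0,-8],0],[[0,0,0],[0,0,-8],0],[[0,0,0],[0,0,-8],0],[[0,0,0],[0,0,-5],0],[[0,0,0],[0,0,0],0],[[0,0,0],[0,0,0],0]]'; python3 rel.py; python3 -c "
from h import *
pic('wrist','w13.png');s=pic('side','s13.png')
cv2.imwrite('pics/s13c.png',cv2.resize(cv2.imread('pics/s13.png')[90:220,205:335],(600,600),interpolation=cv2.INTER_CUBIC))"
```

```text
t: 24.83
ee_pos: [522.2, -24.7, 331.6]
orientation: [2.498, 1.903, -0.0]
ft_force: [-0.3, -1.1, -4.1]
width: 17.8
t 24.8333 pos [522.2 -24.7 331.6] ori [ 2.498  1.903 -0.   ] F [-0.3 -1.1 -4.1] w 17.8
z [ 0.001 -0.001 -1.   ] heading 74.59
rel to loop, in tool x,y: -5.0384415339095465 -0.4623739918439274
```

View pics/s13c.png

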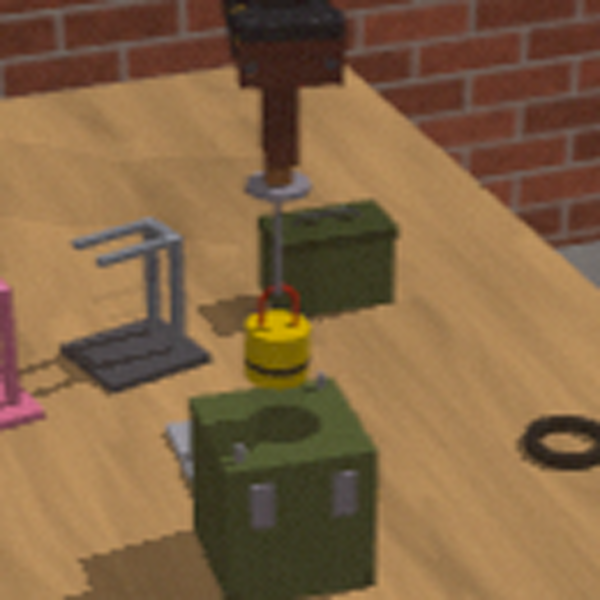

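```bash
python3 -m handwheel '[[[0,0,0],[-3,0.3,0],0],[[0,0,0],[-6,0.5,0],0],[[0,0,0],[-9,0.8,0],0],[[0,0,0],[-12,1,0],0],[[0,0,0],[-15,1.3,0],0],[[0,0,0],[-17,1.5,0],0],[[0,0,0],[-18,1.6,0],0],[[0,0,0],[-18,1.6,0],0],[[0,0,0],[-18,1.6,0],0],[[0,0,0],[-18,1.6,0],0]]'; python3 rel.py 466 -328.3
```

```text
t: 25.77
ee_pos: [493.6, -166.9, 328.3]
orientation: [-2.494, -1.906, 0.008]
ft_force: [0.1, 0.2, -3.9]
width: 18.0
t 25.7667 pos [ 493.6 -166.9  328.3] ori [-2.494 -1.906  0.008] F [ 0.1  0.2 -3.9] w 18.0
z [-0.006 -0.001 -1.   ] heading 74.78
rel to loop, in tool x,y: 162.96139684748232 -15.761693754958522
```

```bash
python3 -m handwheel '[[[0,0,0],[-18,1.6,0],0],[[0,0,0],[-18,1.6,0],0],[[0,0,0],[-18,1.6,0],0],[[0,0,0],[-18,1.6,0],0],[[0,0,0],[-17,1.5,0],0],[[0,0,0],[-15,1.4,0],0],[[0,0,0],[-12,1,0],0],[[0,0,0],[-9,0.8,0],0],[[0,0,0],[-6,0.5,0],0],[[0,0,0],[-3,0.3,0],0]]'; python3 rel.py 466 -328.3; python3 -c "
from h import *
p=pic('wrist','w14.png')
for q in ['tray','tray_floor']:
    for r in ctrl.spot_point(p,q)[:2]:
        X=w(p,r['position']); print(q,round(r['score'],2),np.round(X),np.round(proj(p,X)[0]))
"
```

```text
t: 26.6
ee_pos: [460.1, -318.2, 326.8]
orientation: [-2.502, -1.893, 0.014]
ft_force: [1.0, -0.1, -4.0]
width: 18.1
t 26.6 pos [ 460.1 -318.2  326.8] ori [-2.502 -1.893  0.014] F [ 1.  -0.1 -4. ] w 18.1
z [-0.01  -0.002 -1.   ] heading 74.23
rel to loop, in tool x,y: 8.131315375800158 -8.379109259204135
tray 0.72 [ 467. -329.   -3.] [252. 169.]
tray_floor 0.84 [ 468. -325.    3.] [254. 169.]
```

View pics/w14.png

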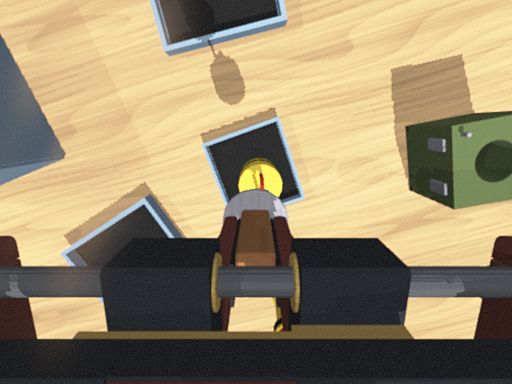

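```bash
python3 -m handwheel '[[[-0.005,0.002,0],[-2,2,2],0],[[-0.004,0.002,0],[-2,2,4],0],[[0,0,0],[-2,2,6],0],[[0,0,0],[-1,1.5,8],0],[[0,0,0],[0,0.5,10],0],[[0,0,0],[0,0,10],0],[[0,0,0],[0,0,10],0],[[0,0,0],[0,0,10],0],[[0,0,0],[0,0,10],0],[[0,0,0],[0,0,8],0]]'; python3 rel.py 466 -328.3
```

```text
t: 27.58
ee_pos: [468.2, -323.7, 241.2]
orientation: [2.5, 1.902, 0.003]
ft_force: [-0.4, -0.2, -4.0]
width: 17.7
t 27.5833 pos [ 468.2 -323.7  241.2] ori [2.5   1.902 0.003] F [-0.4 -0.2 -4. ] w 17.7
z [ 0.002  0.001 -1.   ] heading 74.53
rel to loop, in tool x,y: 5.004253074675003 0.947534929376726
```

```bash
python3 -m handwheel '[[[0,0,0],[-1,0,7],0],[[0,0,0],[-1,0,7],0],[[0,0,0],[-1,0,7],0],[[0,0,0],[0,0,7],0],[[0,0,0],[0,0,6],0],[[0,0,0],[0,0,4],0],[[0,0,0],[0,0,3],0],[[0,0,0],[0,0,2],0],[[0,0,0],[0,0,1],0],[[0,0,0],[0,0,0],0]]'; python3 rel.py 466 -328.3
```

```text
t: 28.42
ee_pos: [467.0, -326.7, 190.4]
orientation: [-2.499, -1.901, -0.002]
ft_force: [-0.4, -0.4, -3.7]
width: 17.6
t 28.4167 pos [ 467.  -326.7  190.4] ori [-2.499e+00 -1.901e+00 -2.000e-03] F [-0.4 -0.4 -3.7] w 17.6
z [-0.     0.002 -1.   ] heading 74.52
rel to loop, in tool x,y: 1.8027334834507163 0.5068665549376219
```

```bash
python3 -m handwheel '[[[0,0,0],[0,0,1],0],[[0,0,0],[0,0,1.5],0],[[0,0,0],[0,0,1.5],0],[[0,0,0],[0,0,1.5],0],[[0,0,0],[0,0,1.5],0],[[0,0,0],[0,0,1],0],[[0,0,0],[0,0,1],0],[[0,0,0],[0,0,0],0],[[0,0,0],[0,0,0],0],[[0,0,0],[0,0,0],0]]'; python3 rel.py 466 -328.3
```

```text
t: 29.25
ee_pos: [467.7, -327.1, 181.7]
orientation: [2.5, 1.902, 0.003]
ft_force: [-0.0, 0.5, -2.9]
width: 17.8
t 29.25 pos [ 467.7 -327.1  181.7] ori [2.5   1.902 0.003] F [-0.   0.5 -2.9] w 17.8
z [ 0.002  0.    -1.   ] heading 74.52
rel to loop, in tool x,y: 1.5950347625404873 1.306096187333079
```

```bash
python3 -m handwheel '[[[0,0,0],[0,0,1],0],[[0,0,0],[0,0,1],0],[[0,0,0],[0,0,1],0],[[0,0,0],[0,0,1],0],[[0,0,0],[0,0,0],0],[[0,0,0],[0,0,0],0],[[0,0,0],[0,0,0],0],[[0,0,0],[0,0,0],0],[[0,0,0],[0,0,0],0],[[0,0,0],[0,0,0],0]]'; python3 rel.py 466 -328.3;  python3 -c "
from h import *
s=pic('side','s15.png')
cv2.imwrite('pics/s15c.png',cv2.resize(cv2.imread('pics/s15.png')[210:300,235:335],(660,594),interpolation=cv2.INTER_CUBIC))"
```

```text
t: 30.08
ee_pos: [468.7, -327.7, 178.7]
orientation: [2.498, 1.9, 0.004]
ft_force: [0.3, 1.3, -2.5]
width: 17.7
t 30.0833 pos [ 468.7 -327.7  178.7] ori [2.498 1.9   0.004] F [ 0.3  1.3 -2.5] w 17.7
z [ 0.004 -0.001 -1.   ] heading 74.51
rel to loop, in tool x,y: 1.2739411680505257 2.431764986644426
```

View pics/s15c.png

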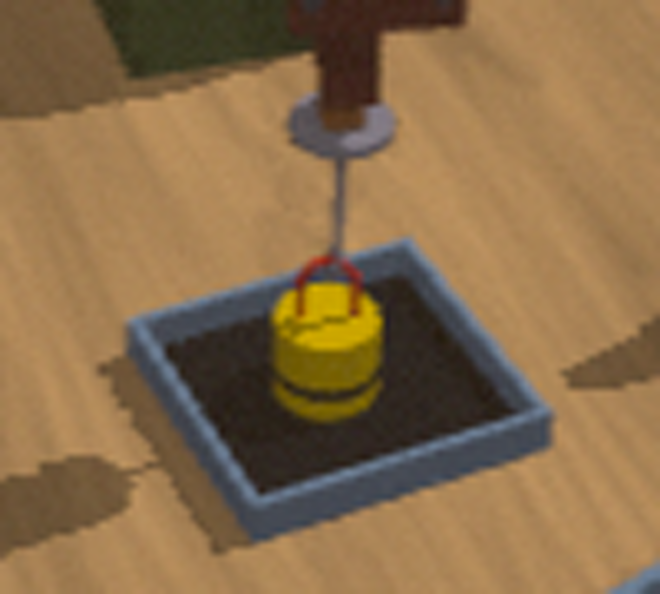

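```bash
python3 -m handwheel '[[[0,0,0],[0,-0.5,2],0],[[0,0,0],[0,-0.5,2],0],[[0,0,0],[0,-0.5,2],0],[[0,0,0],[0,0,2],0],[[0,0,0],[0,0,2],0],[[0,0,0],[0,0,1],0],[[0,0,0],[0,0,0],0],[[0,0,0],[0,0,0],0],[[0,0,0],[0,0,0],0],[[0,0,0],[0,0,0],0]]'; python3 rel.py 466 -328.3
```

```text
t: 30.97
ee_pos: [467.1, -327.4, 166.3]
orientation: [2.498, 1.9, 0.004]
ft_force: [-0.4, 0.9, -1.9]
width: 18.0
t 30.9667 pos [ 467.1 -327.4  166.3] ori [2.498 1.9   0.004] F [-0.4  0.9 -1.9] w 18.0
z [ 0.004 -0.001 -1.   ] heading 74.51
rel to loop, in tool x,y: 1.1784460811087774 0.8541685090789598
```

```bash
python3 -m handwheel '[[[0,0,0],[-2,0,0],0],[[0,0,0],[-3,0,0],0],[[0,0,0],[-3,0,0],0],[[0,0,0],[-3,0,0],0],[[0,0,0],[-3,0,0],0],[[0,0,0],[-2,0,0],0],[[0,0,0],[0,0,0],0],[[0,0,0],[0,0,0],0],[[0,0,0],[0,0,0],0],[[0,0,0],[0,0,0],0]]'; python3 rel.py 466 -328.3; python3 -c "
from h import *
pic('wrist','w16.png');s=pic('side','s16.png')
cv2.imwrite('pics/s16c.png',cv2.resize(cv2.imread('pics/s16.png')[210:300,235:335],(660,594),interpolation=cv2.INTER_CUBIC))"
```

```text
t: 31.8
ee_pos: [462.5, -345.2, 166.7]
orientation: [2.498, 1.899, 0.004]
ft_force: [0.3, -0.1, -0.9]
width: 18.0
t 31.8 pos [ 462.5 -345.2  166.7] ori [2.498 1.899 0.004] F [ 0.3 -0.1 -0.9] w 18.0
z [ 0.005 -0.002 -1.   ] heading 74.48
rel to loop, in tool x,y: -17.247714852321394 1.1108884203965013
```

View pics/s16c.png

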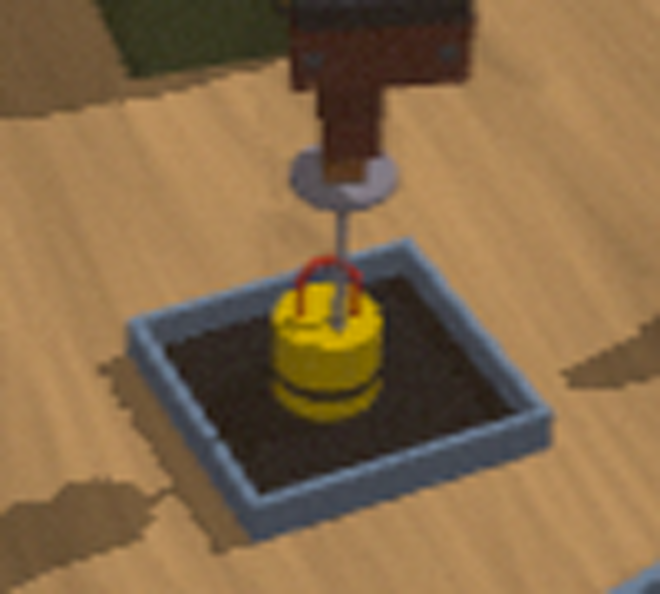

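View pics/w16.png

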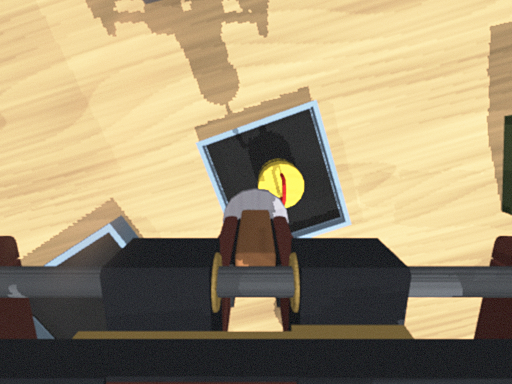

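```bash
python3 -m handwheel '[[[0,0,0],[-1,0,-3],0],[[0,0,0],[-1,0,-6],0],[[0,0,0],[0,0,-9],0],[[0,0,0],[0,0,-12],0],[[0,0,0],[0,0,-12],0],[[0,0,0],[0,0,-15],0],[[0,0,0],[0,0,-18],0],[[0,0,0],[0,0,-15],0],[[0,0,0],[0,0,-8],0],[[0,0,0],[0,0,0],0]]'; python3 rel.py 466 -328.3; python3 -c "
from h import *
pic('wrist','w17.png');s=pic('side','s17.png')
cv2.imwrite('pics/s17c.png',cv2.resize(cv2.imread('pics/s17.png')[180:300,225:345],(600,600),interpolation=cv2.INTER_CUBIC))"
```

```text
t: 32.73
ee_pos: [461.6, -346.8, 274.9]
orientation: [2.495, 1.898, 0.005]
ft_force: [0.0, 0.0, -1.8]
width: 18.1
t 32.7333 pos [ 461.6 -346.8  274.9] ori [2.495 1.898 0.005] F [ 0.   0.  -1.8] w 18.1
z [ 0.006 -0.003 -1.   ] heading 74.53
rel to loop, in tool x,y: -19.033444457427212 0.6967126729492393
```

View pics/s17c.png

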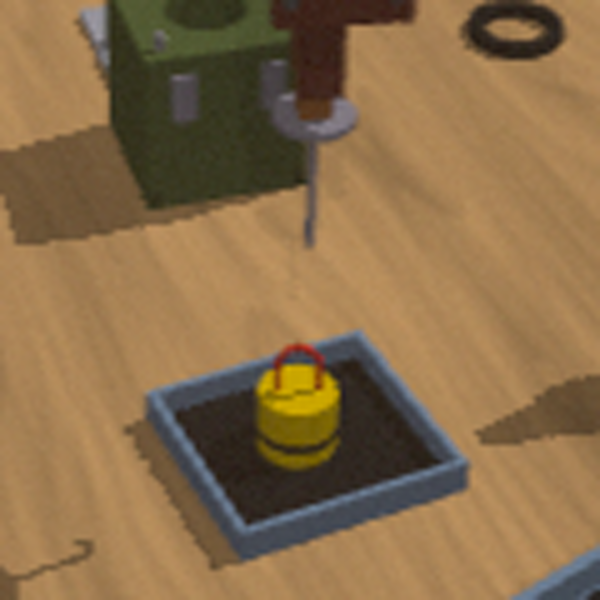

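```bash
python3 -m handwheel '[[[0,0,0],[15,-3,0],0],[[0,0,0],[28,-6,-1],0],[[0,0,0],[37,-7.5,-1],0],[[0,0,0],[37,-7.5,-1],0],[[0,0,0],[37,-7.5,-1],0],[[0,0,0],[37,-7.5,-1],0],[[0,0,0],[37,-7.5,-1],0],[[0,0,0],[37,-7.5,-1],0],[[0,0,0],[37,-7.5,-1],0],[[0,0,0],[37,-7.5,-1],0]]'; python3 rel.py 507.5 315.5
```

```text
t: 33.67
ee_pos: [477.6, 13.8, 271.4]
orientation: [-2.503, -1.88, 0.012]
ft_force: [0.3, -0.8, -2.1]
width: 17.8
t 33.6667 pos [477.6  13.8 271.4] ori [-2.503 -1.88   0.012] F [ 0.3 -0.8 -2.1] w 17.8
z [-0.013  0.004 -1.   ] heading 73.83
rel to loop, in tool x,y: -298.10725361953473 55.30834970466737
```

```bash
python3 -m handwheel '[[[0,0,0],[37,-7,-1],0],[[0,0,0],[37,-7,-1],0],[[0,0,0],[37,-7,-1],0],[[0,0,0],[37,-7,-1],0],[[0,0,0],[37,-7,-1],0],[[0,0,0],[37,-7,-1],0],[[0,0,0],[30,-6,0],0],[[0,0,0],[20,-4,0],0],[[0,0,0],[8,-2,0],0],[[0,0,0],[0,0,0],0]]'; python3 rel.py 507.5 315.5
```

```text
t: 34.5
ee_pos: [488.3, 322.5, 266.5]
orientation: [-2.487, -1.887, 0.041]
ft_force: [0.1, 0.2, -1.7]
width: 17.8
t 34.5 pos [488.3 322.5 266.5] ori [-2.487 -1.887  0.041] F [ 0.1  0.2 -1.7] w 17.8
z [-0.032 -0.    -0.999] heading 74.4
rel to loop, in tool x,y: 1.5473965792558604 -20.339235874629548
```

```bash
python3 -m handwheel '[[[-0.03,0.009,0],[-1,9,-2],0],[[0,0,0],[-1,9,0],0],[[0,0,0.12],[0,0,0],0],[[0,0,0.12],[0,0,0],0],[[0,0,0.12],[0,0,0],0],[[0,0,0.12],[0,0,0],0],[[0,0,0.11],[0,0,0],0],[[0,0,0],[0,0,0],0],[[0,0,0],[0,0,0],0],[[0,0,0],[0,0,0],0]]'; python3 rel.py 507.5 315.5; python3 -c "
from h import *
p=pic('wrist','w18.png'); np.save('w18.npy',np.array([p['rvec'],p['tvec']]).reshape(2,3))"
```

```text
t: 35.33
ee_pos: [503.2, 301.5, 263.0]
orientation: [2.957, 1.051, -0.028]
ft_force: [0.7, -0.1, -1.6]
width: 18.1
t 35.3333 pos [503.2 301.5 263. ] ori [ 2.957  1.051 -0.028] F [ 0.7 -0.1 -1.6] w 18.1
z [-0.016 -0.009 -1.   ] heading 39.13
rel to loop, in tool x,y: -12.194707121777698 8.18488869289217
```

View pics/w18.png

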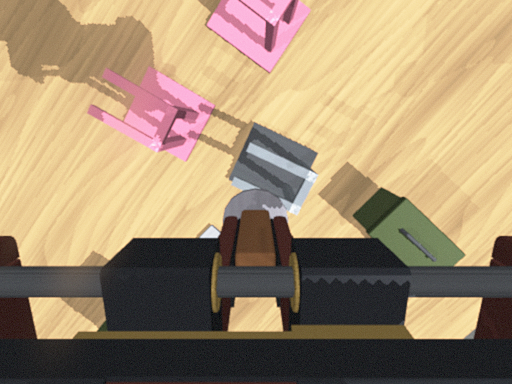

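```bash
python3 -m handwheel '[[[-0.003,0.018,0],[5,-3,0],0],[[0,0,0],[5,-3,0],0],[[0,0,0],[2,-2,0],0],[[0,0,0],[0,0,0],0],[[0,0,0],[0,0,0],0],[[0,0,0],[0,0,4],0],[[0,0,0],[0,0,6],0],[[0,0,0],[0,0,6],0],[[0,0,0],[0,0,2],0],[[0,0,0],[0,0,0],0]]'; python3 rel.py 507.5 315.5
```

```text
t: 36.22
ee_pos: [507.5, 316.8, 242.6]
orientation: [-2.956, -1.062, -0.002]
ft_force: [0.4, 0.3, -2.3]
width: 17.7
t 36.2167 pos [507.5 316.8 242.6] ori [-2.956e+00 -1.062e+00 -2.000e-03] F [ 0.4  0.3 -2.3] w 17.7
z [ 0.001  0.001 -1.   ] heading 39.52
rel to loop, in tool x,y: 0.8287381290344381 -1.0051386262081448
```

```bash
python3 -m handwheel '[[[0,0,0],[-0.5,0.5,5],0],[[0,0,0],[0,0,8],0],[[0,0,0],[0,0,10],0],[[0,0,0],[0,0,10],0],[[0,0,0],[0,0,10],0],[[0,0,0],[0,0,10],0],[[0,0,0],[0,0,8],0],[[0,0,0],[0,0,5],0],[[0,0,0],[0,0,1],0],[[0,0,0],[0,0,0],0]]'; python3 rel.py 507.5 315.5
```

```text
t: 37.05
ee_pos: [506.5, 315.2, 166.1]
orientation: [2.956, 1.061, -0.004]
ft_force: [1.0, 0.9, -0.8]
width: 18.1
t 37.05 pos [506.5 315.2 166.1] ori [ 2.956  1.061 -0.004] F [ 1.   0.9 -0.8] w 18.1
z [-0.002 -0.001 -1.   ] heading 39.5
rel to loop, in tool x,y: -0.9819464595766678 -0.36912914893913745
```

Now lower the last ~20 mm slowly until the collar takes the weight.

```bash
python3 -m handwheel '[[[0,0,0],[0.5,0,3],0],[[0,0,0],[0,0,4],0],[[0,0,0],[0,0,4],0],[[0,0,0],[0,0,3],0],[[0,0,0],[0,0,2],0],[[0,0,0],[0,0,1],0],[[0,0,0],[0,0,1],0],[[0,0,0],[0,0,0],0],[[0,0,0],[0,0,0],0],[[0,0,0],[0,0,0],0]]'; python3 rel.py 507.5 315.5;python3 -c "
from h import *
s=pic('side','s19.png')
cv2.imwrite('pics/s19c.png',cv2.resize(cv2.imread('pics/s19.png')[110:180,200:270],(600,600),interpolation=cv2.INTER_CUBIC))"
```

```text
t: 37.88
ee_pos: [508.1, 316.3, 148.0]
orientation: [-2.957, -1.062, -0.001]
ft_force: [0.6, -0.1, -2.2]
width: 18.0
t 37.8833 pos [508.1 316.3 148. ] ori [-2.957e+00 -1.062e+00 -1.000e-03] F [ 0.6 -0.1 -2.2] w 18.0
z [ 0.001  0.001 -1.   ] heading 39.5
rel to loop, in tool x,y: 0.9997378327563041 -0.2120846490425138
```

View pics/s19c.png

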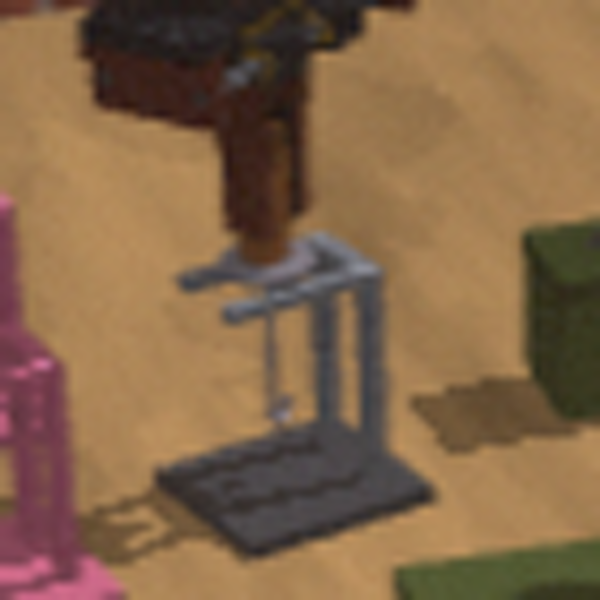

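```bash
python3 -m handwheel '[[[0,0,0],[0,0,1],0],[[0,0,0],[0,0,1],0],[[0,0,0],[0,0,0],0],[[0,0,0],[0,0,0],0],[[0,0,0],[0,0,0],0],[[0,0,0],[0,0,0],0],[[0,0,0],[0,0,0],0],[[0,0,0],[0,0,0],0],[[0,0,0],[0,0,0],0],[[0,0,0],[0,0,0],0]]'; python3 rel.py 507.5 315.5
```

```text
t: 38.77
ee_pos: [508.4, 316.4, 146.3]
orientation: [-2.956, -1.061, -0.003]
ft_force: [0.1, 0.8, -1.4]
width: 18.1
t 38.7667 pos [508.4 316.4 146.3] ori [-2.956 -1.061 -0.003] F [ 0.1  0.8 -1.4] w 18.1
z [ 0.002  0.001 -1.   ] heading 39.5
rel to loop, in tool x,y: 1.284334592091812 -0.16210542464702526
```

```bash
python3 -m handwheel '[[[0,0,0],[0,0,1],0],[[0,0,0],[0,0,1],0],[[0,0,0],[0,0,1],0],[[0,0,0],[0,0,0],0],[[0,0,0],[0,0,0],0],[[0,0,0],[0,0,0],0],[[0,0,0],[0,0,0],0],[[0,0,0],[0,0,0],0],[[0,0,0],[0,0,0],0],[[0,0,0],[0,0,0],0]]'; python3 rel.py 507.5 315.5
```

```text
t: 39.6
ee_pos: [508.7, 316.6, 145.6]
orientation: [-2.956, -1.061, -0.004]
ft_force: [0.5, -0.6, 1.0]
width: 17.7
t 39.6 pos [508.7 316.6 145.6] ori [-2.956 -1.061 -0.004] F [ 0.5 -0.6  1. ] w 17.7
z [ 0.002  0.001 -1.   ] heading 39.5
rel to loop, in tool x,y: 1.6227972390167213 -0.13430841733350324
```

```bash
python3 -m handwheel '[[[0,0,0],[0,0,0],1],[[0,0,0],[0,0,0],1],[[0,0,0],[0,0,0],1],[[0,0,0],[0,0,0],1],[[0,0,0],[0,0,0],1],[[0,0,0],[0,0,0],1],[[0,0,0],[0,0,0],1],[[0,0,0],[0,0,0],1],[[0,0,0],[0,0,0],1],[[0,0,0],[0,0,0],1]]';python3 -m handwheel '[[[0,0,0],[0,0,-5],1],[[0,0,0],[0,0,-10],1],[[0,0,0],[0,0,-15],1],[[0,0,0],[0,0,-20],1],[[0,0,0],[0,0,-25],1],[[0,0,0],[0,0,-20],1],[[0,0,0],[0,0,-10],1],[[0,0,0],[0,0,0],1],[[0,0,0],[0,0,0],1],[[0,0,0],[0,0,0],1]]'
python3 - <<'E'
from h import *
p=pic('wrist','w20.png');s=pic('side','s20.png');t=pic('top','t20.png');obs()
for P,n,qs in [(s,'side',['hook','hook_foot','fork','battery','tray_floor','cover','torch','tin','seal']),(p,'wrist',['hook','fork']),(t,'top',['battery','cover'])]:
  for q in qs:
    for r in ctrl.spot_point(P,q)[:2]:
        X=w(P,r['position']); print(n,q,round(r['score'],2),np.round(X))
E
```

```text
t: 40.43
ee_pos: [509.3, 317.0, 145.9]
orientation: [-2.956, -1.061, -0.006]
ft_force: [0.2, -0.1, -0.6]
width: 81.2
t: 41.27
ee_pos: [508.5, 316.5, 259.8]
orientation: [-2.956, -1.061, -0.007]
ft_force: [-0.7, -0.2, -0.4]
width: 87.8
t 41.4167 pos [508.1 316.3 258.8] ori [-2.956 -1.061 -0.004] F [-0.4 -0.3 -0.5] w 87.9
side hook 0.74 [504. 322. 115.]
side hook 0.56 [504. 319. 157.]
side hook_foot 0.44 [517. 322.  37.]
side hook_foot 0.18 [505. 316.   0.]
side fork 0.85 [349. 280. 115.]
side fork 0.85 [366. 448. 115.]
side battery 0.68 [ 469. -321.    3.]
side tray_floor 0.94 [ 167. -306.    6.]
side tray_floor 0.9 [ 469. -324.    5.]
side cover 0.51 [547. 135.   0.]
side torch 0.63 [ 722. -335.   -0.]
side torch 0.59 [ 470. -322.    5.]
side tin 0.72 [526. -22.   7.]
side tin 0.65 [714. 368.   2.]
side seal 0.61 [795.  49.  -3.]
wrist hook 0.83 [512. 319. 111.]
wrist fork 0.3 [510. 316. 151.]
top battery 0.64 [ 466. -319.    6.]
top cover 0.75 [551. 132.  -3.]
top cover 0.64 [ 469. -320.    3.]
```

View pics/s20.png

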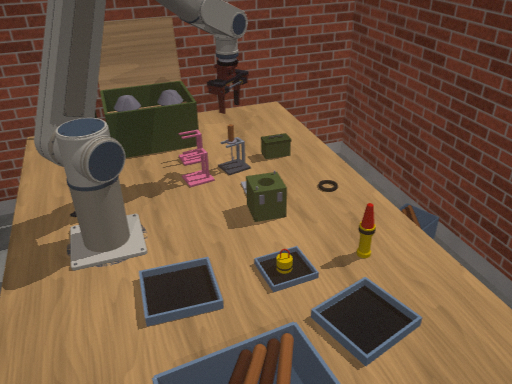

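View pics/w20.png

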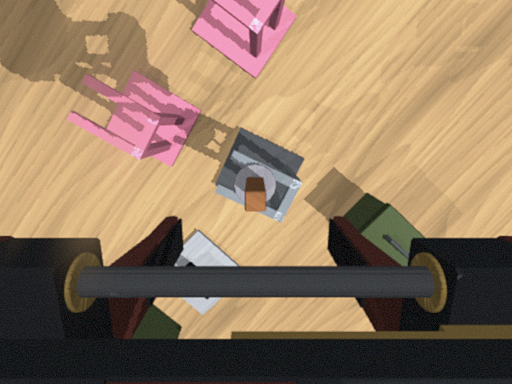

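The pictures show everything in place. The hook hangs in the grey fork at wrist pixel (255,190). The battery stands in the small tray at side pixel (285,263). The cover lies flat at wrist pixel (205,270), and the bystanders have not moved. I'll hand in the job.

```bash
python3 -c "
from workcell import ctrl
print(ctrl.close_job())"
```

```text
the job is handed in; nothing more can be done
None
```

I handed the job in at about 42 s of the 72 s allowed; the system gives no verdict. All the steps were carried out:

- **Cover:** I lifted it off the housing and laid it flat on the table, handle up, at about (548, 134) mm.
- **Battery:** I caught the red loop with the hook, drew the battery out of the well and set it down upright in the smallest tray. I unhooked it without moving it, and the gripper never came near it.
- **Hook:** I hung it back in the grey fork and let go. The open gripper is clear above it.

**Last checks:**
- The networks and pictures put the battery at about (468, -320) mm, within roughly 5 mm of the tray's centre.
- The hook's origin reads z = 111 to 115 mm (115 is ideal) and lies within about 8 mm of the fork in plan. It looks upright in the last pictures.
- The torch, tin and seal read within about 6 mm of where they started.
- The networks disagreed in a few places. They gave weaker false hits on the battery, as "torch" and "cover", and a stronger one on the housing, as "tin". In the last side picture they reported only the pink stands' forks. I set these aside by eye.

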